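Lock the battery door of the stall's scale

TASK

The stall's weighing scale lies face down after a battery change. Take the flat-blade screwdriver (square handle) out of the wooden rack, seat its blade in the slotted quarter-turn screw on the battery door, press the sprung screw in firmly but without forcing it and, keeping it pressed, turn it clockwise the full quarter turn until it locks. Then put the screwdriver back upright in its hole in the rack, fully down on its collar, without touching the scale with the gripper and leaving the other things where they stand.

Things in the scene. Friction and masses are not known exactly. Their poses are not given: they have to be found in the camera images.
- scale: Weighing scale lying face down, fixed. Grey case 200 (its x) x 240 (its y) mm, upper face 50 mm above the table, on a steel plate 230 x 230 mm. Four rubber feet (26 mm wide, 12 mm high) on the upper face at x = +-80, y = +-100 mm. Origin on the table under its centre, z up, yaw within 0.45 rad of the world's. Over 30 N between screwdriver and scale (push and twist added up) spoils it.
- screw_spot (a point): Point on the screw's vertical axis, level with the case's upper face. The black battery door there (80 x 110 mm) stands 2 to 8 mm above the case, differing every time, not measured: feel for it. The round steel head, 27 mm wide, stands 11 mm above the door (its top 13 to 19 mm above this point). In it a slot 14.5 mm long, 4.8 mm wide, 4.5 mm deep, closed at both ends.
- screw (a joint): Turn of the screw, 0 to 1.75 rad (stop), clockwise seen from above. At 0 the slot runs along the scale's x axis; starts at 0 to 0.12. Unpressed it is blocked at about 0.2 by its lugs; pressed in over 4 mm it turns against 0.04 N m all the way. Beyond 1.3 the lugs are past their keepers and the released head springs up, locked; released earlier it stays caught half way.
- push (a joint): How far the sprung screw head is pressed down, 0 to 0.0055 m. It takes 3 N to start, about 10 N at 4 mm and 13 N at the stop (5.5 mm), beyond which it is rigid.
- driver: Flat-blade screwdriver, 153 mm long, about 160 g, standing blade down in a hole of the rack. Origin in the middle of the blade's end, z up to the handle. Blade 12 mm wide (its x), 3 mm thick (its y), 14 mm long; above it a 10 mm round shaft; collar 34 mm wide from 62 to 68 mm, resting on the rack's top; square dark wooden handle 24 x 24 mm (faces across x and y) from 68 to 153 mm.
- driver_grip (a point): Point on the screwdriver's axis in the middle of its handle, 108 mm above the blade's end.
- rack: Wooden block 70 (its x) x 180 (its y) x 74 mm high, fixed; origin on the table under its centre. Two upright round holes, 19 mm wide and 68 mm deep, 90 mm apart.
- rack_hole0 (a point): Centre of the mouth of the hole at the rack's +y end, 74 mm above the table. Either hole may hold the screwdriver; the other holds the awl.
- rack_hole1 (a point): Centre of the mouth of the hole at the rack's -y end, 74 mm above the table.
- awl: The other tool in the rack: an awl with a round 24 mm handle and a 32 mm ball on top (151 mm long), a thin spike below. Origin at the spike's end. Leave alone.
- jar: Closed glass jar, 70 mm across, 110 mm high, beside the scale. Origin under its centre. Leave alone.
- cell0: Spent battery, upright, 33 mm across, 61 mm high, beyond the scale. Origin under its centre. Leave alone.
- cell1: A second such battery. Leave alone.
- weight: Brass weight, 44 mm across, 55 mm high, in front of the rack. Origin under its centre. Leave alone.
- tin: Aluminium tin, 60 mm across, 80 mm high, behind the rack. Origin under its centre. Leave alone.
Not all that is in view belongs to the job. What is shaped like the driver but purple is not meant.

How it is judged (in metres and radians):
On the way, in this order (a step that is already met when the one before it is completed fails the run):
1. the screwdriver's blade end is on the screw's axis and presses on it, the screw not yet turned (horizontal distance between driver and screw_spot below 0.005 m and contact force between driver and scale above 5 N and value of joint screw below 0.4 rad), for 0.1 s.
2. the screw is turned clockwise past 1.3 rad with the screwdriver upright on it (value of joint screw above 1.3 rad and horizontal distance between driver and screw_spot below 0.006 m and angle between driver's own z axis and vertical below 0.2 rad), for 0.1 s.
At the end, for the whole second after the job is handed in: The screw is turned past 1.3 rad and stays so, its head sprung up again (pressed less than 3 mm), and the screwdriver stands at rest in a hole of the rack: blade end within 8 mm of the hole's axis and below 16 mm over the table, upright within 0.1 rad, released (value of joint screw above 1.3 rad and value of joint push below 0.003 m and (horizontal distance between driver and rack_hole0 below 0.008 m or horizontal distance between driver and rack_hole1 below 0.008 m) and height (world z) of driver below 0.016 m and angle between driver's own z axis and vertical below 0.1 rad and linear speed of driver below 0.02 m/s); the robot touches nothing.
It fails at once if more than 30 N between the screwdriver and the scale (contact force between driver and scale above 30 N).
It fails at once if the gripper or arm touches the scale or its screw (contact force between the arm and scale above 1 N).
It fails at once if the fingers touch the scale or its screw (contact force between the fingers and scale above 1 N).
It fails at once if the awl, the jar, a battery, the weight or the tin is moved by more than 20 mm (distance of any of awl, jar, cell0, cell1, weight, tin from where it was at the start of the episode above 0.02 m).
It also fails if it takes over 69 s, if anything falls off the work surface, if the arm or the gripper's body presses on something with over 40 N, if the wrist force passes 120 N, or if a joint passes its speed limit or range.

ROBOT

A 6-joint arm with a two-finger parallel gripper is mounted at the origin on the work surface. World frame = base frame: x ahead of the robot, y to its left, z up, the work surface at z = 0. Lengths are in m, angles in degrees, forces in N, time in s.
With the tool pointing down it reaches from about 0.2 to 0.875 m from the base axis. Payload 3.4 kg.
Tool frame: the origin (TCP) lies at the very end of the fingers, on their centre line; the grasp point (between the pads) lies 19 mm behind it; z points along the fingers, x is the direction in which the jaws open and shut, and the axes are right-handed (so a half turn about z gives the same grasp; the last joint's range is limited). The gripper opens to 94 mm and grips with 3 to 60 N. Pads are 16 mm wide; open, the fingers measure 119 mm over their backs; the gripper's body (75 mm by 177 mm) begins 78 mm behind the grasp point.
Start: joints at [-75.63, 15.808, 86.224, -0, 77.962, -6.933], TCP at [0.209, -0.536, 0.205] pointing down, gripper open.
Joint ranges: [-165.64, 165.64], [-43.16, 119.46], [12.63, 154.43], [-67.54, 247.53], [6.08, 155.33], [-154.97, 154.97]. Speed limits (degrees/s): [147.25, 147.25, 180, 180, 180, 180].

INTERFACE

Orientations are given as a 3x3 rotation matrix whose columns are the frame's x, y, z axes.
In Python, from rig import r, vision gives the robot as it stands. The module is installed in compiled form; this text tells all that it offers.
- The arm moves only by the tool step_arm, never from a script. Its arguments are lists of equal length, an entry for each row: "rotation": the turn, a rotation vector about the tool's x, y, z in rad, a list of three; "linear": the shift along the tool's x, y, z in mm, a list of three; "grip": the closure in counts, from 0 (fully open) to 255 (shut). A call has 1 to 5 rows; each row shifts and turns the commanded pose from where the row before left it, along the tool's axes as they then stand; what a row does not reach is not made up. A row lasts 1/10 s, in which the tool goes at most 50 mm and 8.59 degrees, less where a joint would pass 70% of its speed; a pose out of reach is approached as far as the arm can. A call is refused whole if a number of a shift passes 50 or a number of a turn 0.15, either way. A call with a gripper value outside its range is refused whole. The fingers move at their own pace and stop on an object; "newtons" is the grip in N (left out, the last holds). Time passes only in rows, so rows that do not move let the fingers close. It gives the time, the measured TCP pose, the force and the opening at its end, in the units of the state.
- r.observe(): the state, without advancing time (a new reading comes with each control period).
- vision.grab_frame(name): name is "side" or "top" or "wrist"; returns a dict with "frame" (400x640x3 uint8, red, green, blue), "mtx" (3x3 intrinsics, pixels), "R" (3x3) and "t" (3): a world point X has camera coordinates R X + t. Camera axes: x right, y down, z forward; pixel columns grow to the right and rows downward; lengths in m; the calibration is good to about 2 mm. A picture is of the moment at which its call begins. There is no depth.
- r.finish_job(): hands the job in, once; it reports no verdict.
The state is a dict: "clock": time; "q": joint angles; "dq": joint speeds; "effort": joint torques, N m; "ee_pos": TCP position; "orientation": TCP orientation; "wrist_force": force on the tool from outside, world axes, zero at the start; "torque": the same for the moment, N m; "finger_gap": finger opening in m.
Only numpy, scipy, OpenCV 4.12 (cv2) and the standard library are available. Lean on these libraries where they do the work, as an engineer would, in place of code of your own. Each camera call takes 0.05 s, during which the arm holds its last target.

## Working session

There is one attempt and no reset: what is moved stays moved. The work goes in short steps, Python scripts to look and compute and a tool call to move; the robot and the scene stay as the last step left them, time stands still between calls to the robot, and variables do not carry over. Pictures are saved under pics/ and viewed, and the job is handed in when it is done.

Besides the shell and the picture viewer there is one more tool, called after "Call:" as name(argument=value, ...) on one line, values as JSON. step_arm: Moves the arm, as the interface text tells. Its arguments: {"type":"object","properties":{"rotation":{"type":"array","items":{"type":"array","items":{"type":"number"}}},"linear":{"type":"array","items":{"type":"array","items":{"type":"number"}}},"grip":{"type":"array","items":{"type":"number"}},"newtons":{"type":"number"}},"required":["rotation","linear","grip"]}

```bash
mkdir -p pics; ls; python3 - <<'E'
from rig import r, vision
import cv2, numpy as np
s=r.observe()
for k,v in s.items(): print(k,np.round(v,4).tolist())
for n in ["side","top","wrist"]:
    d=vision.grab_frame(n); cv2.imwrite(f"pics/{n}0.png",d["frame"][:,:,::-1]); np.savez(f"pics/{n}0.npz",**d)
    print(n,np.round(d["mtx"],1).tolist(),np.round(d["R"],3).tolist(),np.round(d["t"],3).tolist())
E
```

```text
pics
clock 0.0
q [-75.6299, 15.8462, 86.2945, -0.0021, 77.9627, -6.933]
dq [0.0174, 0.1173, 0.0102, -0.0645, 0.0003, -0.0117]
effort [0.001, -40.4583, -23.7236, 0.0702, 0.0347, -0.0001]
ee_pos [0.2087, -0.5352, 0.2046]
orientation [[0.3633, -0.9317, -0.0005], [-0.9317, -0.3633, 0.0017], [-0.0018, -0.0002, -1.0]]
wrist_force [-0.7578, 0.6243, 0.0439]
torque [0.0029, -0.0024, -0.0351]
finger_gap 0.094
side [[395.2, 0.0, 322.3], [0.0, 395.2, 193.3], [0.0, 0.0, 1.0]] [[-0.977, -0.214, 0.017], [-0.174, 0.746, -0.643], [0.125, -0.631, -0.766]] [0.572, 0.162, 1.008]
top [[454.0, 0.0, 318.3], [0.0, 454.0, 198.3], [0.0, 0.0, 1.0]] [[-0.001, -1.0, -0.011], [-0.986, 0.003, -0.166], [0.166, 0.011, -0.986]] [0.01, 0.563, 1.014]
wrist [[330.2, 0.0, 319.0], [0.0, 330.2, 198.5], [0.0, 0.0, 1.0]] [[0.364, -0.931, -0.002], [-0.895, -0.35, 0.277], [-0.258, -0.099, -0.961]] [-0.575, -0.029, 0.392]
```

View pics/top0.png

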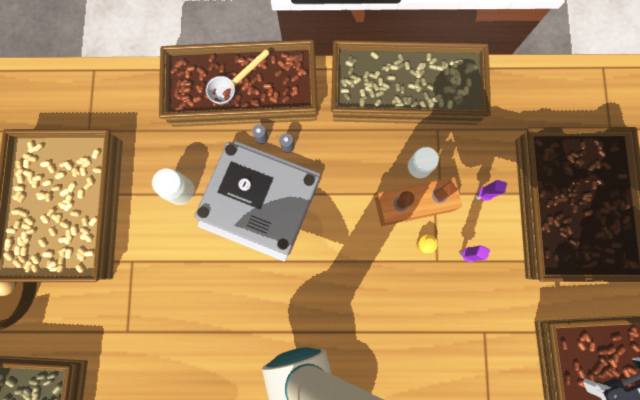

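View pics/side0.png

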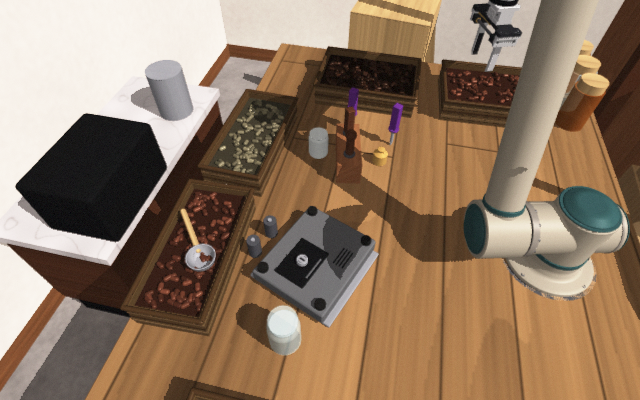

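View pics/wrist0.png

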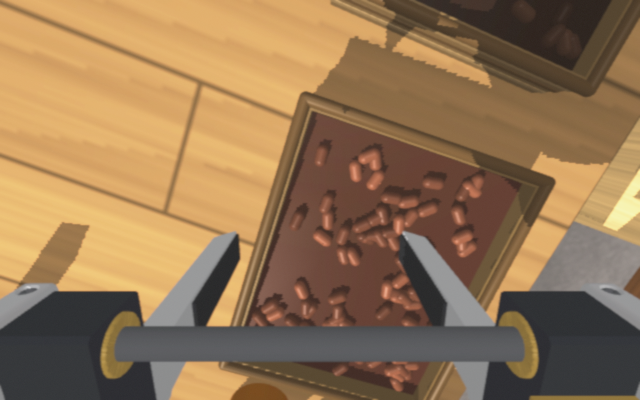

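```bash
cat > h.py <<'E'
from rig import r, vision
import cv2, numpy as np
def load(n): return dict(np.load(f"pics/{n}.npz"))
def grab(n,name):
    d=vision.grab_frame(n); cv2.imwrite(f"pics/{name}.png",d["frame"][:,:,::-1]); np.savez(f"pics/{name}.npz",**d); return d
def crop(d,x0,y0,x1,y1,k,name): cv2.imwrite(f"pics/{name}.png",cv2.resize(d["frame"][y0:y1,x0:x1,::-1],None,fx=k,fy=k,interpolation=cv2.INTER_CUBIC))
def ray(d,u,v):
    c=-d["R"].T@d["t"]; w=d["R"].T@np.linalg.solve(d["mtx"],[u,v,1.]); return c,w/np.linalg.norm(w)
def plane(d,u,v,z):
    c,w=ray(d,u,v); return c+w*(z-c[2])/w[2]
def tri(rs):
    A=np.zeros((3,3));b=np.zeros(3)
    for c,w in rs:
        P=np.eye(3)-np.outer(w,w);A+=P;b+=P@c
    X=np.linalg.solve(A,b); return X,[np.linalg.norm((np.eye(3)-np.outer(w,w))@(X-c)) for c,w in rs]
def proj(d,X):
    p=d["mtx"]@(d["R"]@np.asarray(X,float)+d["t"]); return p[:2]/p[2]
E
python3 - <<'E'
from h import *
d=load("top0"); crop(d,360,130,520,270,5,"t_rack"); crop(d,190,110,330,270,3.7,"t_scale")
d=load("side0"); crop(d,300,80,420,190,5,"s_rack"); crop(d,240,200,390,330,4.5,"s_scale")
E
```

```text
(no output)
```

View pics/t_rack.png

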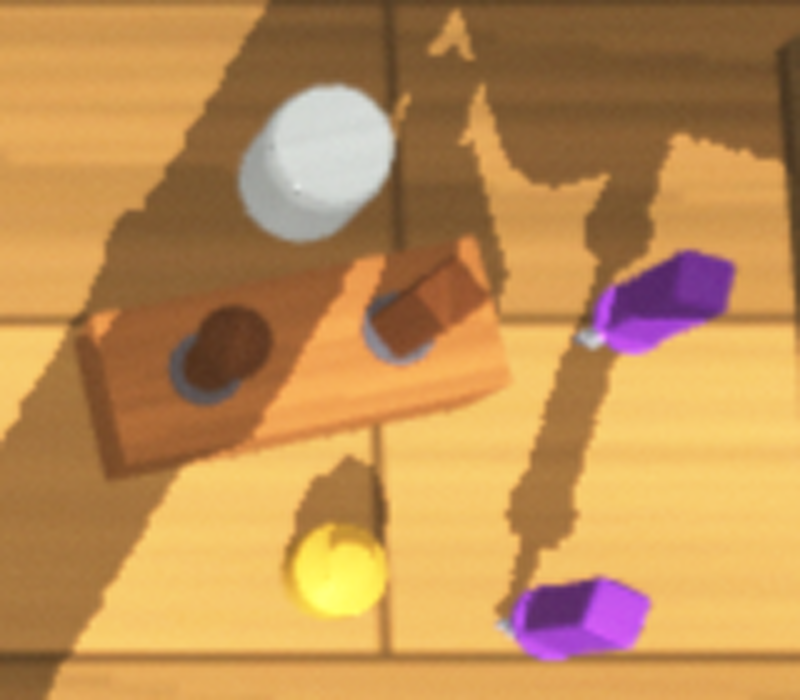

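View pics/s_rack.png

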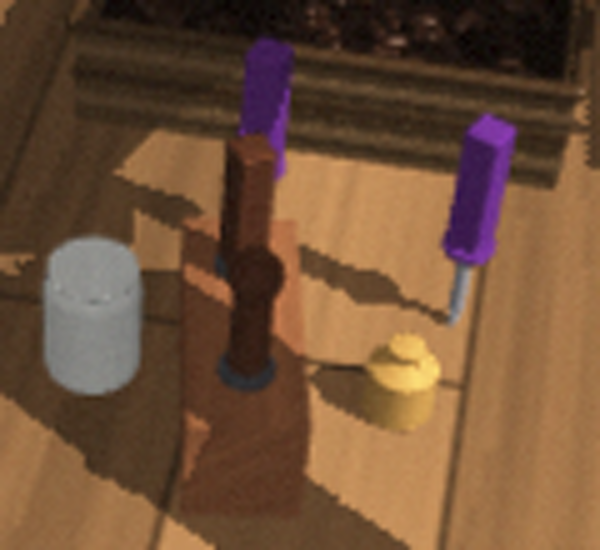

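View pics/t_scale.png

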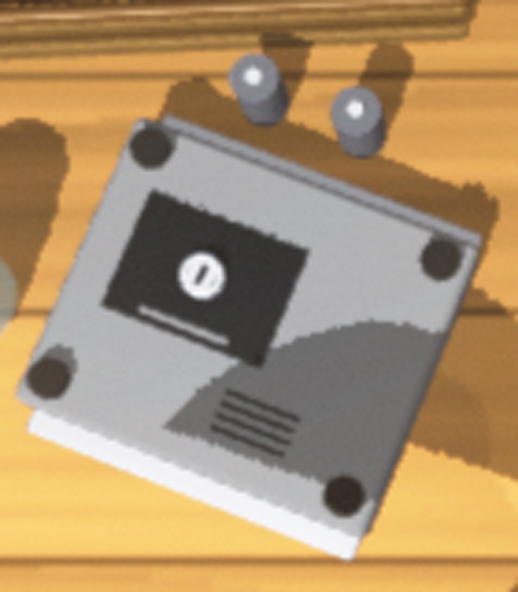

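View pics/s_scale.png

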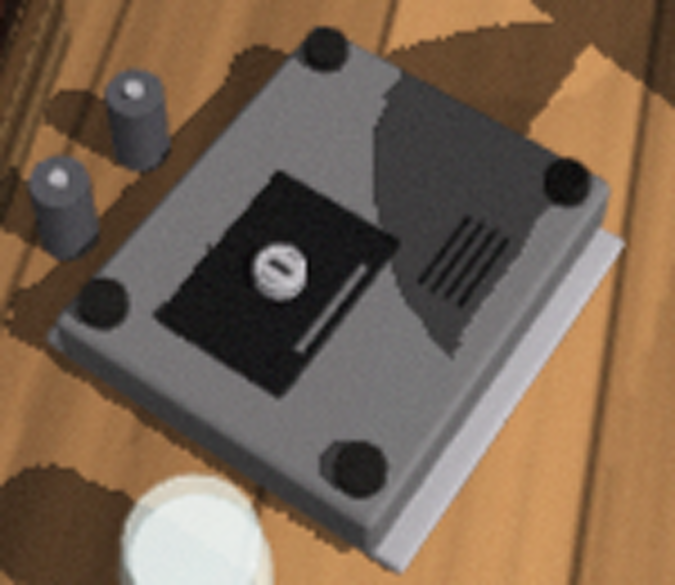

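```bash
python3 - <<'E'
from h import *
t=load("top0"); s=load("side0")
T=lambda x,y:(360+x/5,130+y/5); S=lambda x,y:(300+x/5,80+y/5)
T2=lambda x,y:(190+x/3.7,110+y/3.7); S2=lambda x,y:(240+x/4.5,200+y/4.5)
# handle top
print("handle top",tri([ray(t,*T(452,297)),ray(s,*S(250,147))]), plane(t,*T(452,297),.165),plane(s,*S(250,147),.165))
print("awl top",tri([ray(t,*T(240,338)),ray(s,*S(258,273))]))
# rack corners z=.074
for p in [(88,325),(470,237),(508,378),(118,470)]: print("rack",plane(t,*T(*p),.074).round(4))
print("screw",tri([ray(t,*T2(202,275)),ray(s,*S2(280,268))]))
for p in [(152,147),(441,258),(50,377),(344,495)]: print("foot T",plane(t,*T2(*p),.062).round(4))
for p in [(325,50),(567,181),(103,303),(360,468)]: print("foot S",plane(s,*S2(*p),.062).round(4))
E
```

```text
handle top (array([ 0.56423814, -0.26875689,  0.15831646]), [np.float64(0.0017586359777263913), np.float64(0.0017586359777262794)]) [ 0.56119496 -0.26669531  0.165     ] [ 0.56501738 -0.26070713  0.165     ]
awl top (array([ 0.54672652, -0.18247873,  0.14261712]), [np.float64(0.0012706450279051608), np.float64(0.0012706450279051753)])
rack [ 0.5659 -0.1267  0.074 ]
rack [ 0.6062 -0.3021  0.074 ]
rack [ 0.5409 -0.3159  0.074 ]
rack [ 0.4995 -0.1387  0.074 ]
screw (array([0.59484093, 0.18010932, 0.05857369]), [np.float64(4.363254499840931e-05), np.float64(4.363254499857056e-05)])
foot T [0.6772 0.2135 0.062 ]
foot T [0.6045 0.0296 0.062 ]
foot T [0.5298 0.2725 0.062 ]
foot T [0.4563 0.0887 0.062 ]
foot S [0.6043 0.0387 0.062 ]
foot S [0.457  0.0956 0.062 ]
foot S [0.6771 0.2219 0.062 ]
foot S [0.5302 0.2796 0.062 ]
```

```bash
cat >> h.py <<'E'
def st(): return r.observe()
def delta(target):  # mm in tool axes
    s=st(); return (np.array(s["orientation"]).T@(np.asarray(target)-s["ee_pos"])*1000).round(1)
E
python3 - <<'E'
from h import *
d=load("wrist0"); s=st(); R=np.array(s["orientation"]); c=-d["R"].T@d["t"]
print("cam offset tool",R.T@(c-s["ee_pos"])*1000, "dir",R.T@d["R"].T[:,2])
print(delta([.562,-.266,.300]))
E
python3 - <<'E'
from h import *
t=load("top0"); crop(t,420,165,470,215,12,"t_h")
E
```

```text
cam offset tool [   0.94424551  -80.78283133 -179.18533935] dir [-1.94714477e-04  2.76696386e-01  9.60957373e-01]
[-122.7 -426.9  -94.9]
```

View pics/t_h.png

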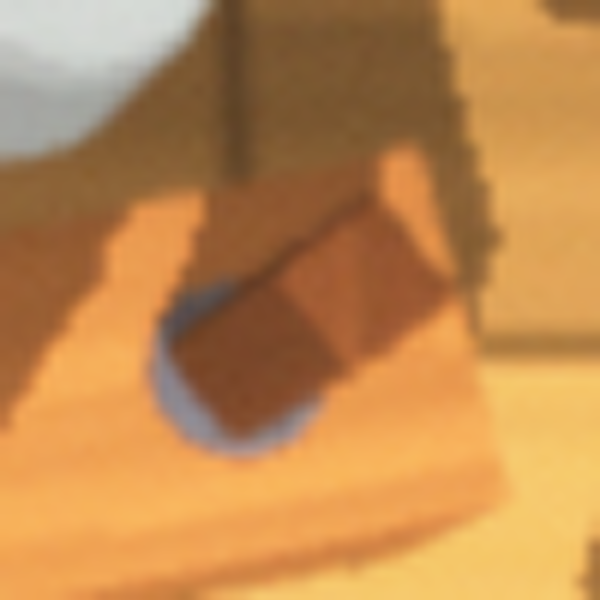

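Call:
step_arm(rotation=[[0, 0, 0], [0, 0, 0], [0, 0, 0], [0, 0, 0], [0, 0, 0]], linear=[[0, -30, -45], [-10, -45, -20], [-14, -45, 0], [-14, -45, 0], [-14, -45, 0]], grip=[0, 0, 0, 0, 0])

```text
clock: 0.65
ee_pos: [0.3845, -0.4107, 0.267]
orientation: [[0.363, -0.932, 0.0], [-0.932, -0.363, -0.0], [0.0, -0.0, -1.0]]
wrist_force: [1.0, -0.0, 0.2]
finger_gap: 0.0939
```

Call:
step_arm(rotation=[[0, 0, 0], [0, 0, 0], [0, 0, -0.11], [0, 0, -0.11], [0, 0, -0.11]], linear=[[-14, -45, 0], [-14, -45, 0], [0, 0, 0], [0, 0, 0], [0, 0, 0]], grip=[0, 0, 0, 0, 0])

```text
clock: 1.15
ee_pos: [0.4574, -0.3524, 0.2665]
orientation: [[0.65, -0.76, -0.001], [-0.76, -0.65, 0.0], [-0.001, 0.0, -1.0]]
wrist_force: [-0.2, -0.1, -0.5]
finger_gap: 0.0936
```

```bash
python3 - <<'E'
from h import *
s=st(); print(s["clock"],np.round(s["ee_pos"],4),np.round(s["q"],1)); d=grab("wrist","w1"); print(delta([.562,-.266,.27]))
E
```

```text
1.15 [ 0.4574 -0.3524  0.2665] [-44.5  14.5  79.5  -0.   86.1   4.9]
[   2.6 -135.9   -3.5]
```

View pics/w1.png

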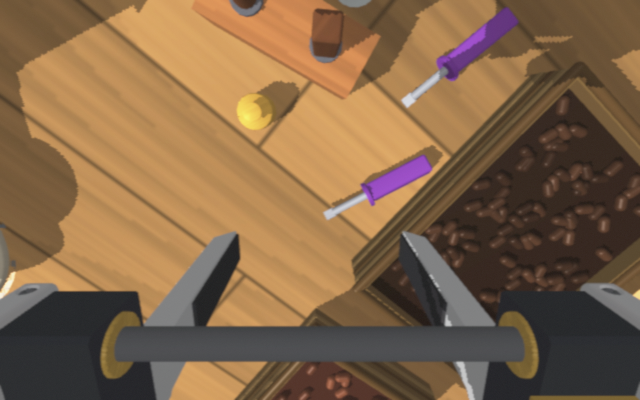

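Call:
step_arm(rotation=[[0, 0, 0], [0, 0, 0]], linear=[[0, -40, 0], [0, -20, 0]], grip=[0, 0])

```text
clock: 1.4
ee_pos: [0.5039, -0.3133, 0.2667]
orientation: [[0.644, -0.765, 0.001], [-0.765, -0.644, 0.001], [-0.0, -0.001, -1.0]]
wrist_force: [0.4, -0.3, -0.2]
finger_gap: 0.094
```

```bash
python3 - <<'E'
from h import *
s=st(); print(s["clock"],np.round(s["ee_pos"],4)); d=grab("wrist","w2");crop(d,220,20,420,170,4,"w2c")
E
```

```text
1.4 [ 0.5039 -0.3133  0.2667]
```

View pics/w2c.png

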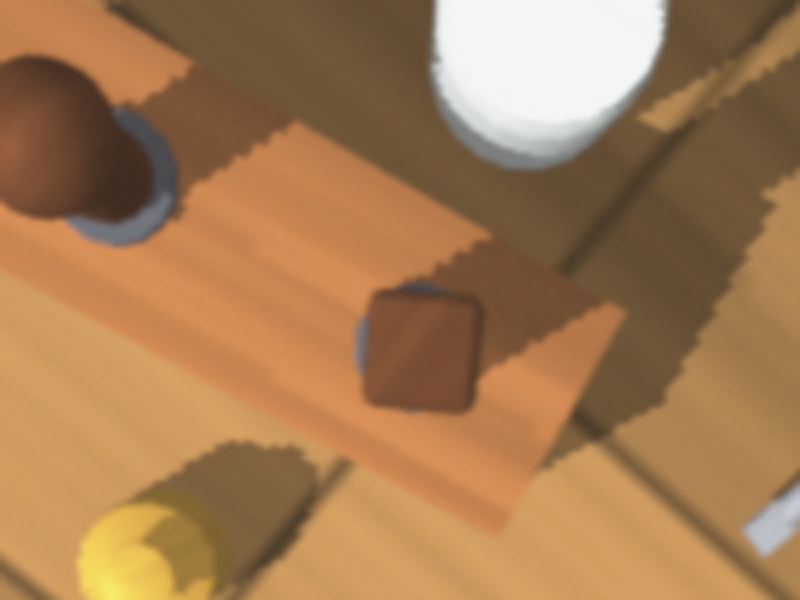

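```bash
python3 - <<'E'
from h import *
d=load("w2"); C=[(371,290),(482,297),(473,412),(363,404)]
P=np.array([plane(d,220+x/4,20+y/4,.165) for x,y in C]); print(P.round(4),P.mean(0).round(4))
e=np.roll(P,-1,0)-P; print(np.linalg.norm(e,axis=1)*1000, np.degrees(np.arctan2(e[:,1],e[:,0])))
s=st(); R=np.array(s["orientation"]);print("toolx yaw",np.degrees(np.arctan2(R[1,0],R[0,0])))
print("collar hole ctr check", delta(P.mean(0)+[0,0,.035]))
for p in [(627,312),(497,535)]: print(plane(d,220+p[0]/4,20+p[1]/4,.074))
E
```

```text
[[ 0.5693 -0.2527  0.165 ]
 [ 0.5828 -0.2708  0.165 ]
 [ 0.5644 -0.2843  0.165 ]
 [ 0.5509 -0.2658  0.165 ]] [ 0.5669 -0.2684  0.165 ]
[22.56670738 22.83886024 22.89922492 22.59710805] [ -53.30416427 -143.53377125  126.08150455   35.62393772]
toolx yaw -49.777780099966925
collar hole ctr check [  6.5 -74.1  66.8]
[ 0.61052989 -0.30586561  0.074     ]
[ 0.54275057 -0.31884547  0.074     ]
```

Call:
step_arm(rotation=[[0, 0, 0], [0, 0, 0], [0, 0, 0.07], [0, 0, 0], [0, 0, 0]], linear=[[3, -37, 0], [3.3, -37, 0], [0, 0, 0], [0, 0, 40], [0, 0, 40]], grip=[0, 0, 0, 0, 0])

```text
clock: 1.95
ee_pos: [0.5642, -0.2721, 0.1871]
orientation: [[0.59, -0.808, 0.003], [-0.808, -0.59, -0.002], [0.003, -0.001, -1.0]]
wrist_force: [-0.4, 0.3, -1.2]
finger_gap: 0.0942
```

```bash
python3 - <<'E'
from h import *
s=st(); print(s["clock"],np.round(s["ee_pos"],4)); d=grab("wrist","w3"); print(delta([.5669,-.2684,.101])); a=grab("side","s3"); crop(a,280,40,440,170,5,"s3c")
E
```

```text
1.95 [ 0.5642 -0.2721  0.1871]
[ 4.8 -7.1 77.5]
```

View pics/w3.png

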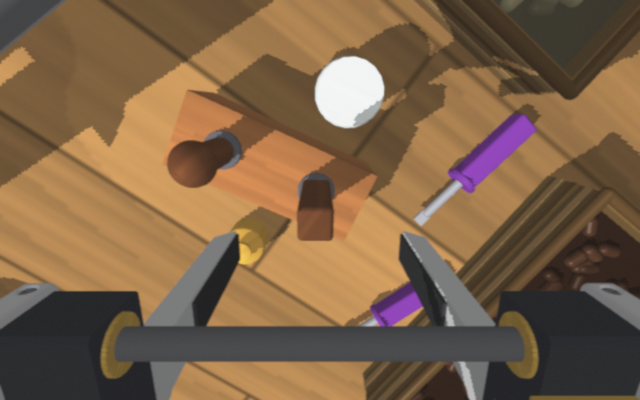

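View pics/s3c.png

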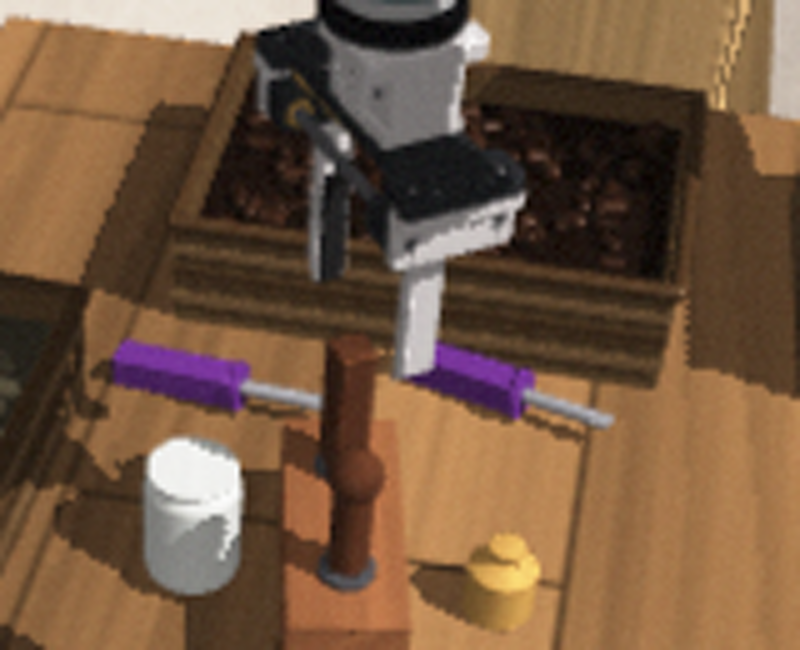

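```bash
python3 - <<'E'
from h import *
d=load("w3"); crop(d,270,150,370,260,7,"w3c")
print(proj(d,[.5669,-.2684,.165])); s=st(); print(proj(d,s["ee_pos"]),s["ee_pos"])
E
```

```text
[315.27320778 225.45431393]
[309.23365125 245.12269775] [ 0.55941717 -0.26944863  0.18112657]
```

View pics/w3c.png

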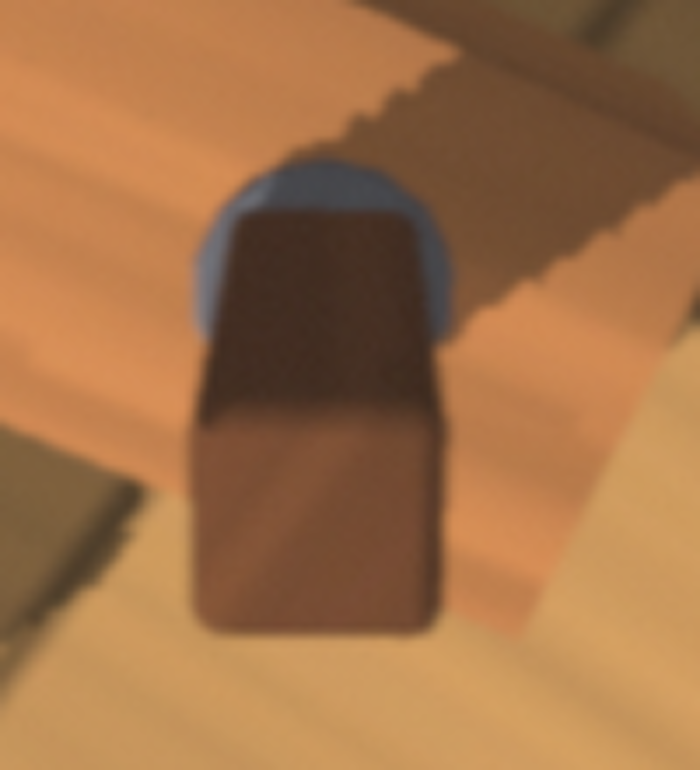

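Call:
step_arm(rotation=[[0, 0, 0]], linear=[[0, 0, 0]], grip=[0])

```text
clock: 2.15
ee_pos: [0.5631, -0.2718, 0.187]
orientation: [[0.59, -0.808, -0.001], [-0.808, -0.59, 0.0], [-0.001, 0.001, -1.0]]
wrist_force: [0.3, -0.5, -0.1]
finger_gap: 0.0941
```

```bash
python3 - <<'E'
from h import *
s=st(); print(s["clock"],np.round(s["ee_pos"],4),s["dq"]); print(delta([.5669,-.2684,.101]))
E
```

```text
2.15 [ 0.5631 -0.2718  0.187 ] [-0.07164662 -1.59839827 -3.36501902  0.12071039 -0.1299602  -0.1384649 ]
[-0.4 -5.1 86. ]
```

Call:
step_arm(rotation=[[0, 0, 0], [0, 0, 0], [0, 0, 0], [0, 0, 0], [0, 0, 0]], linear=[[0, -5, 0], [0, 0, 30], [0, 0, 35], [0, 0, 21], [0, 0, 0]], grip=[0, 0, 0, 0, 0], newtons=40)

```text
clock: 2.65
ee_pos: [0.567, -0.2681, 0.1]
orientation: [[0.59, -0.807, -0.002], [-0.807, -0.59, 0.001], [-0.002, 0.001, -1.0]]
wrist_force: [0.3, 0.4, -0.2]
finger_gap: 0.0935
```

Call:
step_arm(rotation=[[0, 0, 0], [0, 0, 0], [0, 0, 0], [0, 0, 0], [0, 0, 0]], linear=[[0, 0, 0], [0, 0, 0], [0, 0, 0], [0, 0, 0], [0, 0, 0]], grip=[255, 255, 255, 255, 255], newtons=40)

```text
clock: 3.15
ee_pos: [0.5678, -0.2687, 0.1017]
orientation: [[0.591, -0.807, 0.001], [-0.807, -0.591, -0.001], [0.001, -0.0, -1.0]]
wrist_force: [-0.1, 0.5, 0.5]
finger_gap: 0.0573
```

```bash
python3 - <<'E'
from h import *
s=st()
for k in ["clock","ee_pos","wrist_force","torque","finger_gap","q"]: print(k,np.round(s[k],4))
d=grab("wrist","w4")
E
```

```text
clock 3.15
ee_pos [ 0.5678 -0.2687  0.1017]
wrist_force [-0.0951  0.4564  0.4766]
torque [-0.0358 -0.0505 -0.0067]
finger_gap 0.0573
q [-3.16691e+01  2.42816e+01  8.84969e+01 -2.80000e-03  6.71453e+01
  2.21348e+01]
```

View pics/w4.png

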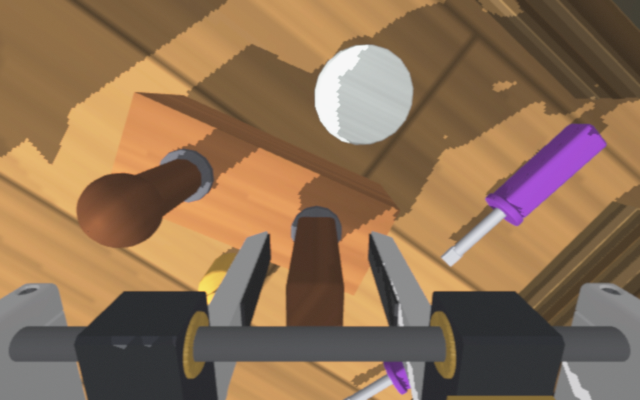

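Call:
step_arm(rotation=[[0, 0, 0], [0, 0, 0], [0, 0, 0], [0, 0, 0], [0, 0, 0]], linear=[[0, 0, 0], [0, 0, 0], [0, 0, 0], [0, 0, 0], [0, 0, 0]], grip=[255, 255, 255, 255, 255], newtons=40)

```text
clock: 3.7
ee_pos: [0.5672, -0.2683, 0.1008]
orientation: [[0.591, -0.807, -0.001], [-0.807, -0.591, 0.0], [-0.001, 0.0, -1.0]]
wrist_force: [-0.7, 0.4, 0.5]
finger_gap: 0.0238
```

Call:
step_arm(rotation=[[0, 0, 0], [0, 0, 0], [0, 0, 0], [0, 0, 0], [0, 0, 0]], linear=[[0, 0, 0], [0, 0, 0], [0, 0, 0], [0, 0, -4], [0, 0, -4]], grip=[255, 255, 255, 255, 255], newtons=50)

```text
clock: 4.2
ee_pos: [0.5675, -0.2686, 0.109]
orientation: [[0.591, -0.807, -0.0], [-0.807, -0.591, -0.0], [0.0, 0.0, -1.0]]
wrist_force: [0.4, 0.3, -2.1]
finger_gap: 0.0237
```

Call:
step_arm(rotation=[[0, 0, 0], [0, 0, 0], [0, 0, 0], [0, 0, 0], [0, 0, 0]], linear=[[0, 0, -20], [0, 0, -30], [0, 0, -35], [0, 0, -35], [0, 0, -20]], grip=[255, 255, 255, 255, 255])

```text
clock: 4.7
ee_pos: [0.5686, -0.2692, 0.2528]
orientation: [[0.591, -0.807, 0.005], [-0.807, -0.591, -0.003], [0.005, -0.002, -1.0]]
wrist_force: [0.5, -0.5, -1.1]
finger_gap: 0.0238
```

```bash
python3 - <<'E'
from h import *
s=st()
for k in ["clock","ee_pos","wrist_force","finger_gap"]: print(k,np.round(s[k],4))
d=grab("wrist","w5"); a=grab("side","s5"); crop(a,290,0,420,130,6,"s5c")
print(delta([.59,.181,.25]))
E
```

```text
clock 4.7
ee_pos [ 0.5686 -0.2692  0.2528]
wrist_force [ 0.4592 -0.5313 -1.0919]
finger_gap 0.0238
[-351.4 -282.8    1.3]
```

View pics/w5.png

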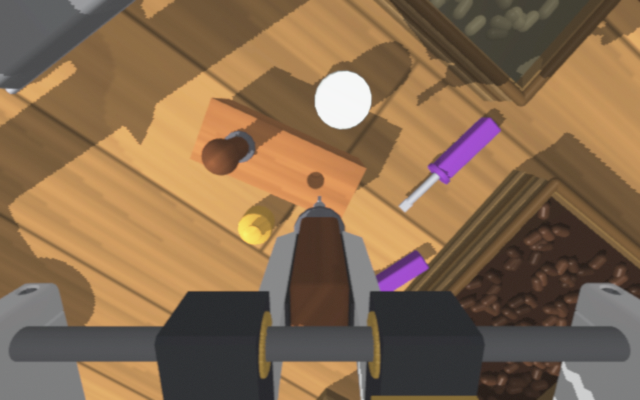

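View pics/s5c.png

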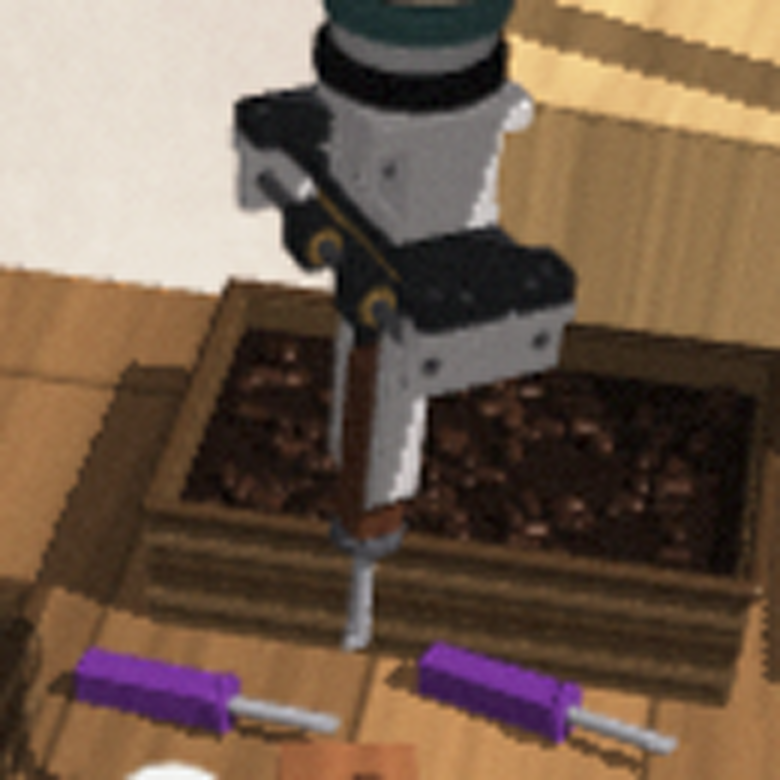

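```bash
python3 - <<'E'
from h import *
d=load("w5"); crop(d,285,165,355,225,11,"w5c")
a=load("side0"); a=load("s5"); crop(a,330,80,370,115,16,"s5d")
E
```

```text
(no output)
```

View pics/w5c.png

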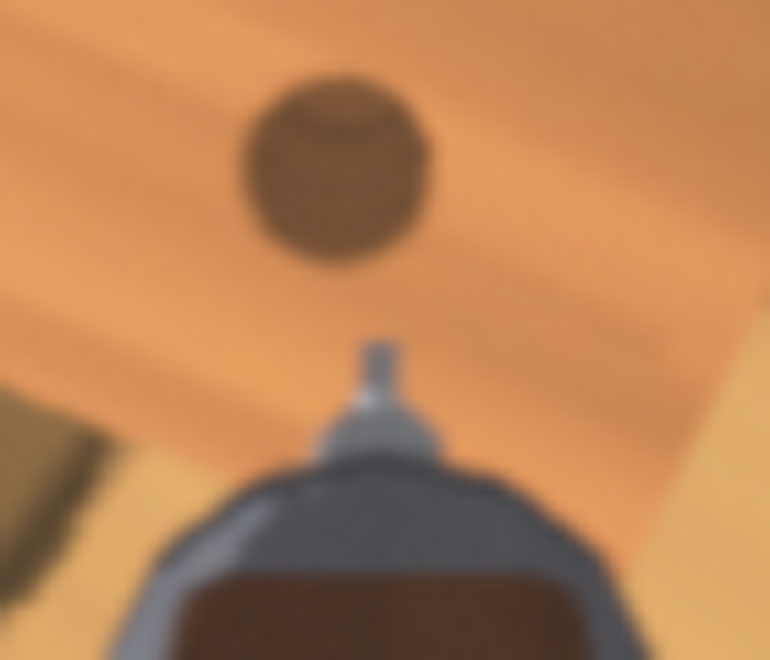

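View pics/s5d.png

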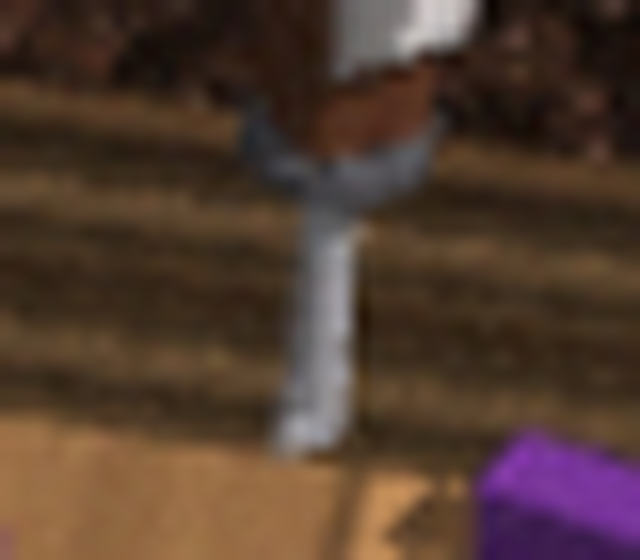

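Call:
step_arm(rotation=[[0, 0, 0], [0, 0, 0], [0, 0, 0], [0, 0, 0], [0, 0, 0]], linear=[[0, 0, -40], [-25, -20, 0], [-35, -28, 0], [-35, -28, 0], [-35, -28, 0]], grip=[255, 255, 255, 255, 255])

```text
clock: 5.3
ee_pos: [0.5739, -0.1007, 0.2872]
orientation: [[0.59, -0.808, -0.002], [-0.808, -0.59, 0.001], [-0.002, 0.001, -1.0]]
wrist_force: [1.5, -0.4, -0.7]
finger_gap: 0.0237
```

Call:
step_arm(rotation=[[0, 0, 0], [0, 0, 0], [0, 0, 0], [0, 0, 0], [0, 0, 0]], linear=[[-35, -28, 0], [-35, -28, 0], [-35, -28, 0], [-35, -28, 0], [-20, -16, 0]], grip=[255, 255, 255, 255, 255])

```text
clock: 5.8
ee_pos: [0.5824, 0.1059, 0.2872]
orientation: [[0.593, -0.805, -0.003], [-0.805, -0.593, 0.001], [-0.003, 0.001, -1.0]]
wrist_force: [-0.1, 0.3, -1.1]
finger_gap: 0.0237
```

Call:
step_arm(rotation=[[0, 0, -0.14], [0, 0, -0.14], [0, 0, -0.14], [0, 0, -0.14], [0, 0, -0.14]], linear=[[0, 0, 0], [0, 0, 0], [0, 0, 0], [0, 0, 0], [0, 0, 0]], grip=[255, 255, 255, 255, 255])

```text
clock: 6.3
ee_pos: [0.5827, 0.1025, 0.287]
orientation: [[0.973, -0.231, -0.003], [-0.231, -0.973, -0.0], [-0.003, 0.001, -1.0]]
wrist_force: [0.2, -0.4, -1.5]
finger_gap: 0.0235
```

Call:
step_arm(rotation=[[0, 0, -0.14], [0, 0, -0.14], [0, 0, -0.14], [0, 0, -0.14], [0, 0, -0.14]], linear=[[0, 0, 0], [0, 0, 0], [0, 0, 0], [0, 0, 0], [0, 0, 0]], grip=[255, 255, 255, 255, 255])

```text
clock: 6.8
ee_pos: [0.5827, 0.1024, 0.2871]
orientation: [[0.893, 0.45, -0.003], [0.45, -0.893, -0.0], [-0.003, -0.001, -1.0]]
wrist_force: [0.3, -0.8, -1.2]
finger_gap: 0.0237
```

Call:
step_arm(rotation=[[0, 0, -0.14], [0, 0, -0.14], [0, 0, -0.14], [0, 0, -0.14], [0, 0, -0.14]], linear=[[0, 0, 0], [0, 0, 0], [0, 0, 0], [0, 0, 0], [0, 0, 0]], grip=[255, 255, 255, 255, 255])

```text
clock: 7.3
ee_pos: [0.5827, 0.1025, 0.2871]
orientation: [[0.393, 0.919, -0.003], [0.919, -0.393, -0.0], [-0.001, -0.002, -1.0]]
wrist_force: [0.1, -0.8, -2.0]
finger_gap: 0.0239
```

```bash
python3 - <<'E'
from h import *
s=st()
R=np.array(s["orientation"]);print("toolx yaw",np.degrees(np.arctan2(R[1,0],R[0,0])))
for k in ["clock","ee_pos","wrist_force","finger_gap","q"]: print(k,np.round(s[k],4))
d=grab("wrist","w6")
print(delta([.593,.182,.25]))
E
```

```text
toolx yaw 66.85218516609956
clock 7.3
ee_pos [0.5827 0.1025 0.2871]
wrist_force [ 0.0754 -0.7767 -2.0454]
finger_gap 0.0239
q [ 3.24040e+00  1.55181e+01  7.52638e+01 -6.80000e-03  8.93798e+01
 -6.36116e+01]
[ 77.3 -21.5  37. ]
```

View pics/w6.png

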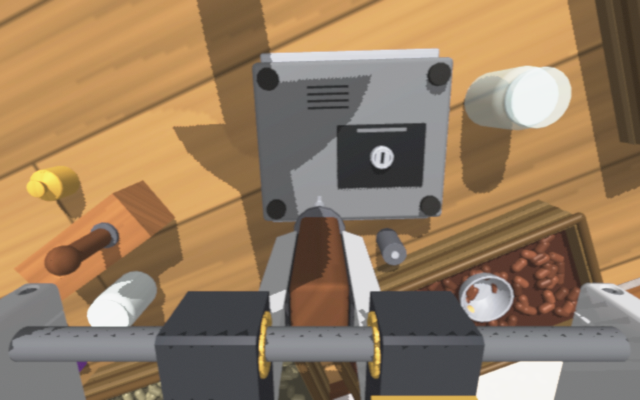

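```bash
python3 - <<'E'
from h import *
d=load("w6"); crop(d,330,110,440,200,7,"w6c")
print(plane(d,381.5,157,.066))
for p in [(268,78),(438,74),(277,209),(430,205)]: print(plane(d,*p,.062).round(4))
h=load("w5"); print("hole",plane(h,285+335/11,165+168/11,.074), plane(load("w5"),315.5,180.3,.074))
E
```

```text
[0.59573439 0.17864465 0.066     ]
[0.4592 0.0902 0.062 ]
[0.532  0.2719 0.062 ]
[0.607  0.0324 0.062 ]
[0.679 0.215 0.062]
hole [ 0.56638511 -0.26819286  0.074     ] [ 0.56638986 -0.26825187  0.074     ]
```

View pics/w6c.png

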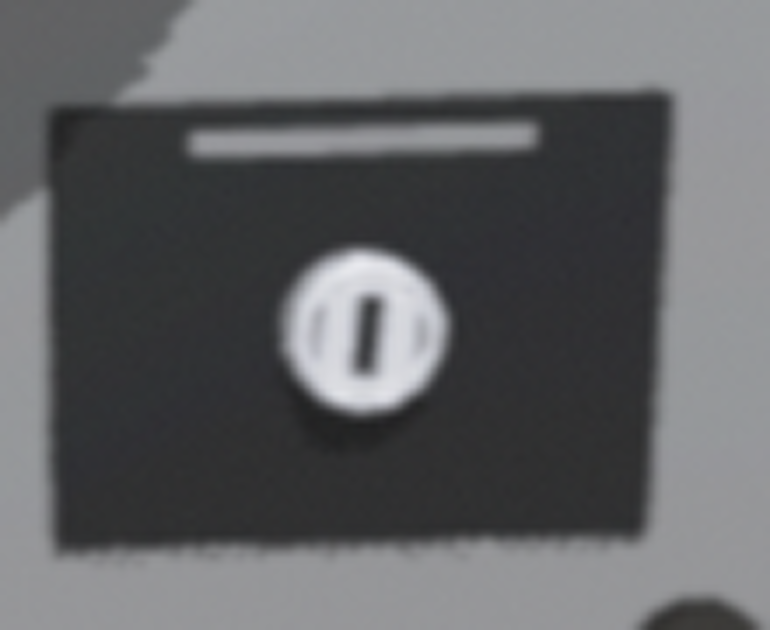

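Call:
step_arm(rotation=[[0, 0, 0], [0, 0, 0], [0, 0, 0], [0, 0, 0], [0, 0, 0]], linear=[[37, -9, 0], [38, -9, 0], [0, 0, 45], [0, 0, 45], [0, 0, 0]], grip=[255, 255, 255, 255, 255])

```text
clock: 7.85
ee_pos: [0.5908, 0.1778, 0.1908]
orientation: [[0.4, 0.917, -0.017], [0.917, -0.4, -0.003], [-0.01, -0.014, -1.0]]
wrist_force: [-1.8, -0.5, -1.9]
finger_gap: 0.0237
```

```bash
python3 - <<'E'
from h import *
s=st()
R=np.array(s["orientation"]);print("toolx yaw",np.degrees(np.arctan2(R[1,0],R[0,0])))
for k in ["clock","ee_pos","wrist_force","finger_gap","q"]: print(k,np.round(s[k],4))
d=grab("wrist","w7"); crop(d,280,130,360,210,7.5,"w7c")
E
```

```text
toolx yaw 66.45149797661362
clock 7.85
ee_pos [0.5908 0.1778 0.1908]
wrist_force [-1.7685 -0.5365 -1.904 ]
finger_gap 0.0237
q [ 1.02941e+01  2.04593e+01  8.14057e+01 -1.32000e-02  7.91191e+01
 -5.61508e+01]
```

View pics/w7.png

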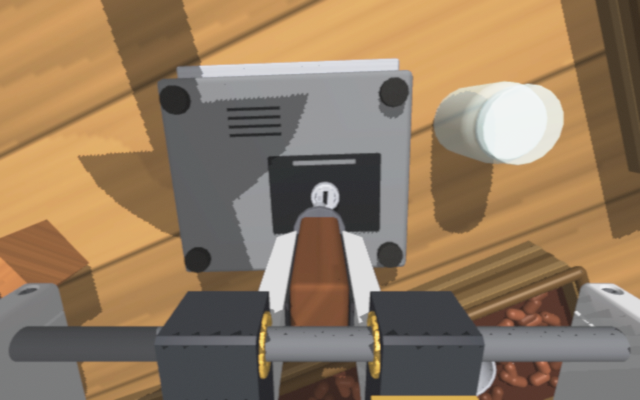

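View pics/w7c.png

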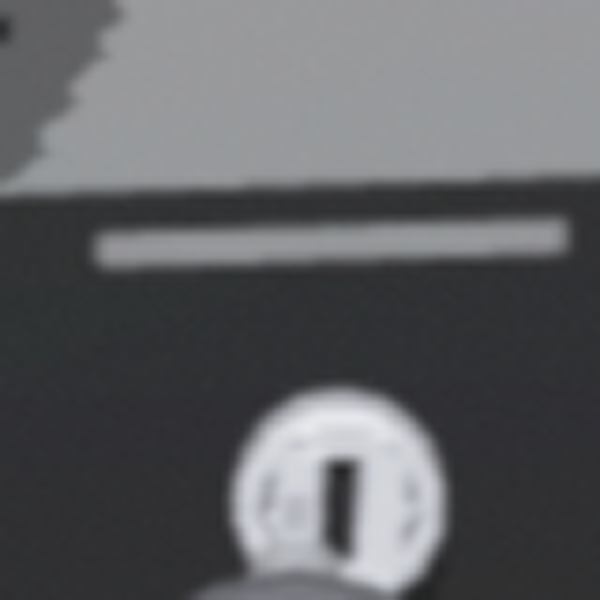

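Call:
step_arm(rotation=[[0, 0, 0], [0, 0, 0], [0, 0, 0]], linear=[[0, 0, 0], [0, 0, 0], [0, 0, 0]], grip=[255, 255, 255])

```text
clock: 8.2
ee_pos: [0.5984, 0.1785, 0.2015]
orientation: [[0.399, 0.917, 0.005], [0.917, -0.399, 0.001], [0.003, 0.004, -1.0]]
wrist_force: [-0.3, -0.3, -1.6]
finger_gap: 0.0241
```

```bash
python3 - <<'E'
from h import *
s=st()
for k in ["clock","ee_pos","wrist_force","orientation"]: print(k,np.round(s[k],4).tolist())
d=grab("wrist","w8"); crop(d,300,170,350,220,12,"w8c"); a=grab("side","s8"); crop(a,260,170,350,290,6,"s8c")
np.savez("pics/st8.npz",p=s["ee_pos"],R=s["orientation"])
s=st();print(np.round(s["ee_pos"],4))
E
```

```text
clock 8.2
ee_pos [0.5984, 0.1785, 0.2015]
wrist_force [-0.3479, -0.2899, -1.5871]
orientation [[0.3991, 0.9169, 0.0047], [0.9169, -0.3991, 0.0008], [0.0026, 0.004, -1.0]]
[0.5977 0.1784 0.2007]
```

View pics/w8c.png

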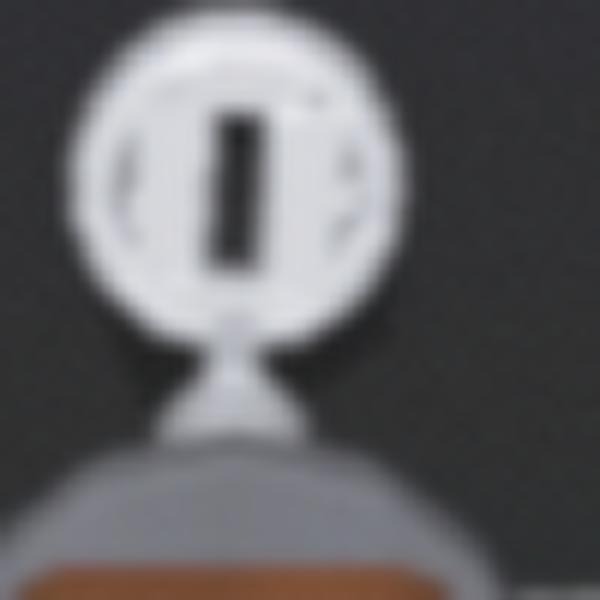

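View pics/s8c.png

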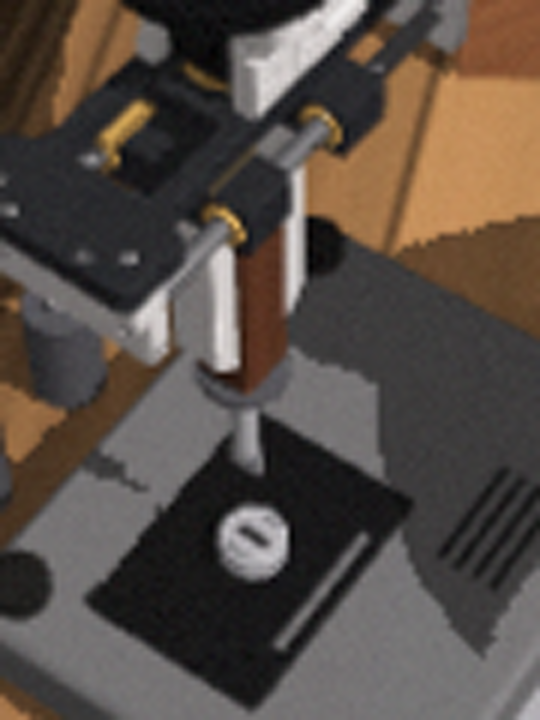

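```bash
cat >> h.py <<'E'
_d=load("wrist0") 
def toolray(u,v,ztool,d=None):
    # fixed extrinsics of wrist camera in tool frame (mm) from settled start
    R0=np.array([[0.3633,-0.9317,-0.0005],[-0.9317,-0.3633,0.0017],[-0.0018,-0.0002,-1.0]])
    c=np.array([0.94,-80.78,-179.19]); w=R0.T@_d["R"].T@np.linalg.solve(_d["mtx"],[u,v,1.])
    return c+w*(ztool-c[2])/w[2]
E
python3 - <<'E'
from h import *
print("blade far edge in tool", toolray(319.5,196.4,88.8),toolray(319.5,196.7,88.8))
for zh in [63,66,69]:
    z=201.5-zh
    print(zh,"head",toolray(319.8,185.2,z),"slot ctr",toolray(319.75,185.75,z),"ends",toolray(320.2,179.2,z)[:2]-toolray(319.3,192.3,z)[:2])
S=dict(np.load("pics/st8.npz")); d=load("w8"); c=-d["R"].T@d["t"]; print(S["R"].T@(c-S["p"])*1000)
for z in [.063,.069]: print(plane(d,319.8,185.2,z))
print(plane(load("w6"),330+363/7,110+331/7,.066))
a=load("s8"); t=load("top0")
E
```

```text
blade far edge in tool [ 1.3916703  -5.41873871 88.8       ] [ 1.39202611 -5.15598352 88.8       ]
63 head [  1.75673618  -2.9564293  138.5       ] slot ctr [  1.70813003  -2.39617765 138.5       ] ends [  0.87025476 -13.3506456 ]
66 head [  1.74902361  -3.69133034 135.5       ] slot ctr [  1.70087645  -3.13636924 135.5       ] ends [  0.8620368  -13.22457321]
69 head [  1.74131103  -4.42623138 132.5       ] slot ctr [  1.69362287  -3.87656084 132.5       ] ends [  0.85381883 -13.09850082]
[  -0.67325173  -80.03183125 -179.3379538 ]
[0.59704454 0.17968688 0.063     ]
[0.5956617  0.18025382 0.069     ]
[0.59623325 0.17892429 0.066     ]
```

Call:
step_arm(rotation=[[0, 0, 0.065], [0, 0, 0], [0, 0, 0], [0, 0, 0], [0, 0, 0]], linear=[[0, 0, 0], [0.3, -4.4, 0], [0, 0, 16], [0, 0, 15], [0, 0, 0]], grip=[255, 255, 255, 255, 255])

```text
clock: 8.8
ee_pos: [0.5913, 0.1806, 0.1663]
orientation: [[0.456, 0.89, -0.004], [0.89, -0.456, -0.001], [-0.002, -0.003, -1.0]]
wrist_force: [-0.8, -0.7, -1.7]
finger_gap: 0.024
```

Call:
step_arm(rotation=[[0, 0, 0], [0, 0, 0], [0, 0, 0]], linear=[[0, 0, 0], [0, 0, 0], [0, 0, 0]], grip=[255, 255, 255])

```text
clock: 9.1
ee_pos: [0.5936, 0.1809, 0.1689]
orientation: [[0.457, 0.889, 0.002], [0.889, -0.457, 0.0], [0.001, 0.001, -1.0]]
wrist_force: [-0.0, -0.3, -1.6]
finger_gap: 0.0242
```

```bash
python3 - <<'E'
from h import *
s=st()
for k in ["clock","ee_pos","wrist_force","orientation"]: print(k,np.round(s[k],4).tolist())
d=grab("wrist","w9"); crop(d,300,170,350,220,12,"w9c"); a=grab("side","s9"); crop(a,275,230,325,280,12,"s9c"); b=grab("top","t9"); crop(b,220,160,270,210,8,"t9c")
s=st();print(np.round(s["ee_pos"],4))
E
```

```text
clock 9.1
ee_pos [0.5936, 0.1809, 0.1689]
wrist_force [-0.0448, -0.258, -1.5542]
orientation [[0.457, 0.8895, 0.0017], [0.8895, -0.457, 0.0003], [0.001, 0.0014, -1.0]]
[0.5933 0.1808 0.1685]
```

View pics/w9c.png

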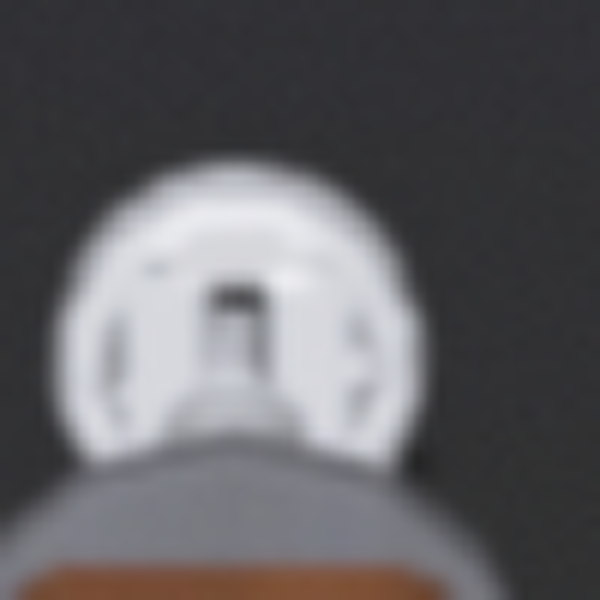

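View pics/s9c.png

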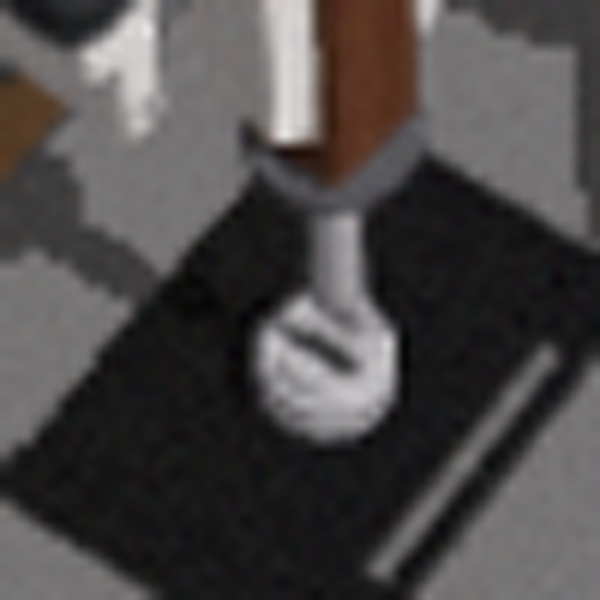

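```bash
python3 - <<'E'
from h import *
d=load("w9")
g=d["frame"][185:212,310:332].astype(float)
g2=np.clip((g-90)*1.6,0,255).astype(np.uint8)
cv2.imwrite("pics/w9e.png",cv2.resize(g2[:,:,::-1],None,fx=22,fy=22,interpolation=cv2.INTER_NEAREST))
print("blade",toolray(319.3,195.4,88.8))
for zh in (63,66,69):print(zh,"slot far end",toolray(319.8,194.2,168.7-zh))
print(d["frame"][185:212,312:330,1])
E
```

```text
blade [ 1.22204077 -6.29343297 88.8       ]
63 slot far end [  1.68570675  -2.71050364 105.7       ]
66 slot far end [  1.67785417  -3.53260512 102.7       ]
69 slot far end [ 1.6700016  -4.35470659 99.7       ]
[[110 147 168 180 184 190 194 195 193 190 183 175 168 155 132 104  76  56]
 [152 178 194 204 209 212 211 211 211 210 207 203 194 184 172 152 120  85]
 [185 200 213 223 229 231 230 231 230 230 229 226 217 204 193 178 157 126]
 [207 220 230 233 233 231 231 230 229 229 230 231 230 223 212 197 182 161]
 [223 230 232 229 223 221 220 219 220 219 220 225 230 228 223 215 201 180]
 [225 228 227 221 216 215 215 215 215 215 216 220 225 225 222 219 215 204]
 [214 212 215 215 215 215 214 214 214 214 216 219 220 217 213 213 215 213]
 [200 199 211 216 215 211 206 205 205 210 220 228 228 222 214 210 213 215]
 [213 213 217 220 214 191 171 166 166 178 215 234 234 228 220 215 213 213]
 [216 217 217 216 199 157 112  97  96 120 180 218 223 221 218 215 213 210]
 [216 217 216 213 193 150 112 103  96 107 164 208 216 217 216 215 211 205]
 [216 216 216 213 196 168 159 163 152 135 167 207 216 216 216 2
[... 437 characters left out ...]
212 215 216 215 206 186]
 [215 212 200 188 185 187 189 189 186 181 178 184 197 211 215 215 203 180]
 [214 203 184 177 180 186 186 184 182 179 173 170 177 197 214 214 204 186]
 [210 191 169 166 171 172 169 163 165 166 163 159 162 187 211 214 205 195]
 [192 168 148 141 139 135 128 125 126 130 132 134 141 168 195 204 203 204]
 [148 129 118 115 115 114 114 114 113 113 113 114 117 132 150 164 178 190]
 [119 115 114 115 118 122 122 124 122 120 117 115 113 115 116 120 128 135]
 [120 125 125 127 126 125 124 125 124 124 125 124 123 121 117 113 111 111]
 [127 126 125 125 124 124 122 122 122 124 124 125 125 126 126 124 124 121]
 [124 124 124 123 121 123 121 120 122 122 122 121 123 124 125 124 125 126]]
```

View pics/w9e.png

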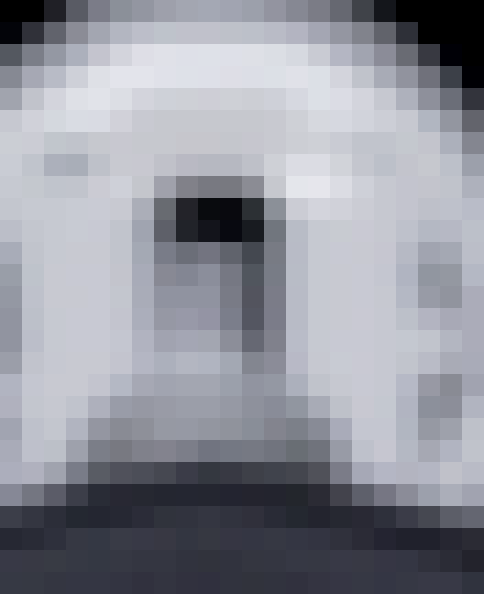

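Call:
step_arm(rotation=[[0, 0, 0], [0, 0, 0], [0, 0, 0], [0, 0, 0], [0, 0, 0]], linear=[[0.8, 3, 0], [0, 0, 4], [0, 0, 4], [0, 0, 0], [0, 0, 0]], grip=[255, 255, 255, 255, 255])

```text
clock: 9.75
ee_pos: [0.5958, 0.1801, 0.1595]
orientation: [[0.457, 0.889, -0.001], [0.889, -0.457, -0.0], [-0.001, -0.001, -1.0]]
wrist_force: [0.3, -0.6, -1.2]
finger_gap: 0.024
```

Call:
step_arm(rotation=[[0, 0, 0], [0, 0, 0], [0, 0, 0]], linear=[[0, 0, 0], [0, 0, 0], [0, 0, 0]], grip=[255, 255, 255])

```text
clock: 10.05
ee_pos: [0.5961, 0.1801, 0.1601]
orientation: [[0.457, 0.889, 0.0], [0.889, -0.457, -0.0], [0.0, 0.0, -1.0]]
wrist_force: [1.1, 0.3, -1.2]
finger_gap: 0.024
```

```bash
python3 - <<'E'
from h import *
s=st()
for k in ["clock","ee_pos","wrist_force","orientation"]: print(k,np.round(s[k],4).tolist())
d=grab("wrist","w10")
g=d["frame"][180:215,305:335].astype(float)
g2=np.clip((g-60)*1.4,0,255).astype(np.uint8)
cv2.imwrite("pics/w10e.png",cv2.resize(g2[:,:,::-1],None,fx=17,fy=17,interpolation=cv2.INTER_NEAREST))
print(d["frame"][190:208,312:330,1]); a=grab("side","s10"); crop(a,275,230,325,280,12,"s10c")
s=st();print(np.round(s["ee_pos"],4))
E
```

```text
clock 10.05
ee_pos [0.5961, 0.1801, 0.1601]
wrist_force [1.0682, 0.3214, -1.2402]
orientation [[0.4571, 0.8894, 0.0003], [0.8894, -0.4571, -0.0], [0.0001, 0.0003, -1.0]]
[[225 227 226 221 217 216 216 216 216 216 216 219 226 226 220 219 217 206]
 [214 216 218 217 216 216 216 216 216 216 218 220 220 217 212 214 217 217]
 [210 213 216 216 213 209 205 202 202 208 219 226 225 219 213 212 216 218]
 [216 217 217 214 198 174 157 146 147 167 205 226 227 221 217 216 215 216]
 [218 218 218 213 180 126  93  81  83 117 178 216 220 219 218 218 215 213]
 [219 219 218 211 175 120  99 103  99 114 169 211 218 218 218 217 214 208]
 [218 218 218 212 178 142 153 165 155 141 172 210 217 218 219 217 209 194]
 [218 218 218 212 180 153 171 183 169 151 174 210 217 219 218 217 206 184]
 [218 218 218 212 181 161 178 185 171 150 175 210 217 219 218 217 207 189]
 [218 218 218 212 182 163 182 186 172 153 176 211 218 218 218 217 213 207]
 [218 218 217 212 186 173 191 195 183 162 180 211 217 218 218 217 217 215]
 [218 218 217 213 195 189 203 206 198 182 187 211 218 218 219 218 217 215]
 [218 218 215 207 195 192 196 197 193 187 189 203 214 217 218 217 213 204]
 [217 214 203 191 187 190 192 191 188 184 181 187 200 214 218 216 207 187]
 [216 205 187 178 183 189 189 187 184 182 176 172 180 200 216 216 207 187]
 [213 193 172 168 172 176 171 166 167 169 165 161 165 189 213 216 208 198]
 [194 171 150 142 141 136 130 127 128 132 134 136 143 170 198 206 205 206]
 [151 131 121 116 116 115 115 115 115 115 115 116 119 134 152 166 176 189]]
[0.5961 0.1801 0.1601]
```

View pics/w10e.png

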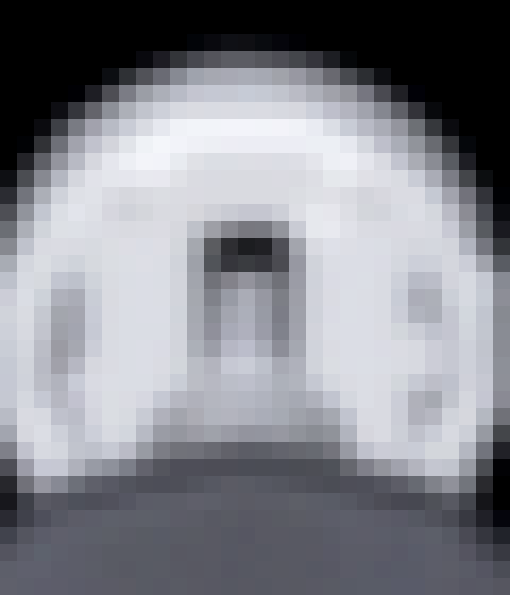

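View pics/s10c.png

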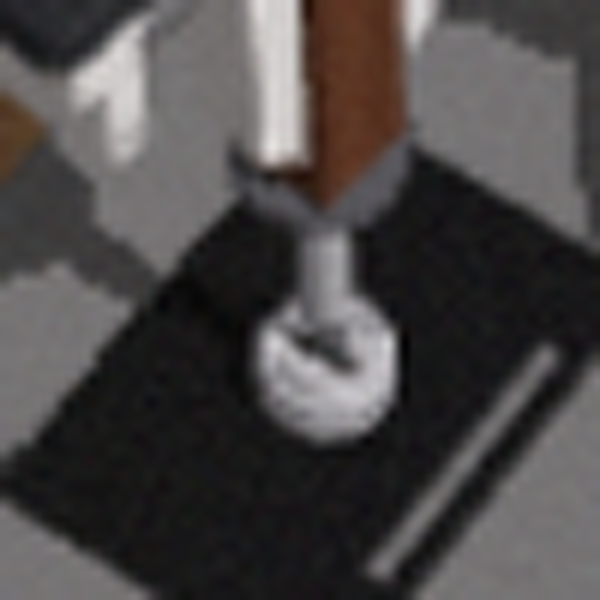

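```bash
python3 - <<'E'
from h import *
b=toolray(319.2,195.5,88.8)[1]; print(b)
for zh in (63,66,69): 
    e=toolray(319.3,193.0,160.1-zh)[1]; h=toolray(319.3,182.8,160.1-zh)[1]
    print(zh,"move y",(e+7.25)-(b+6),"by head edge",h+13.5-(b+6))
E
```

```text
-6.205932166860322
63 move y 1.3111360279059454 by head edge -1.5122760117569811
66 move y 0.5007353200151954 by head edge -2.224156193682319
69 move y -0.30966538787556885 by head edge -2.936036375607628
```

Call:
step_arm(rotation=[[0, 0, 0], [0, 0, 0], [0, 0, 0], [0, 0, 0], [0, 0, 0]], linear=[[0, 0.5, 0], [0, 0, 1], [0, 0, 1], [0, 0, 0.5], [0, 0, 0]], grip=[255, 255, 255, 255, 255], newtons=60)

```text
clock: 10.65
ee_pos: [0.5964, 0.1799, 0.1573]
orientation: [[0.457, 0.889, -0.0], [0.889, -0.457, -0.0], [-0.0, -0.0, -1.0]]
wrist_force: [0.3, -0.1, -1.7]
finger_gap: 0.0241
```

Call:
step_arm(rotation=[[0, 0, 0], [0, 0, 0], [0, 0, 0], [0, 0, 0], [0, 0, 0]], linear=[[0, 0, 0.5], [0, 0, 0.5], [0, 0, 0.5], [0, 0, 0.5], [0, 0, 0]], grip=[255, 255, 255, 255, 255])

```text
clock: 11.15
ee_pos: [0.5964, 0.1798, 0.1553]
orientation: [[0.457, 0.889, -0.0], [0.889, -0.457, -0.0], [-0.0, -0.0, -1.0]]
wrist_force: [-0.7, -0.0, -1.2]
finger_gap: 0.0237
```

Call:
step_arm(rotation=[[0, 0, 0], [0, 0, 0], [0, 0, 0], [0, 0, 0], [0, 0, 0]], linear=[[0, 0, 0.5], [0, 0, 0.5], [0, 0, 0.5], [0, 0, 0.5], [0, 0, 0]], grip=[255, 255, 255, 255, 255])

```text
clock: 11.65
ee_pos: [0.5964, 0.1798, 0.1533]
orientation: [[0.457, 0.889, -0.0], [0.889, -0.457, -0.0], [-0.0, -0.0, -1.0]]
wrist_force: [0.2, -0.7, -1.2]
finger_gap: 0.0237
```

Call:
step_arm(rotation=[[0, 0, 0], [0, 0, 0], [0, 0, 0], [0, 0, 0], [0, 0, 0]], linear=[[0, 0, 0.5], [0, 0, 0.5], [0, 0, 0.5], [0, 0, 0], [0, 0, 0]], grip=[255, 255, 255, 255, 255])

```text
clock: 12.15
ee_pos: [0.5965, 0.1798, 0.1519]
orientation: [[0.457, 0.889, -0.0], [0.889, -0.457, -0.0], [-0.0, 0.0, -1.0]]
wrist_force: [0.3, -0.7, -1.4]
finger_gap: 0.0239
```

Call:
step_arm(rotation=[[0, 0, 0], [0, 0, 0], [0, 0, 0], [0, 0, 0], [0, 0, 0]], linear=[[0, 0, 0.5], [0, 0, 0.5], [0, 0, 0.5], [0, 0, 0], [0, 0, 0]], grip=[255, 255, 255, 255, 255])

```text
clock: 12.65
ee_pos: [0.5965, 0.1798, 0.1504]
orientation: [[0.457, 0.889, -0.0], [0.889, -0.457, -0.0], [-0.0, -0.0, -1.0]]
wrist_force: [0.4, 0.6, -2.0]
finger_gap: 0.0238
```

```bash
python3 - <<'E'
from h import *
s=st()
for k in ["clock","ee_pos","wrist_force","torque"]: print(k,np.round(s[k],4).tolist())
d=grab("wrist","w11")
g=d["frame"][180:215,305:335].astype(float)
g2=np.clip((g-60)*1.4,0,255).astype(np.uint8)
cv2.imwrite("pics/w11e.png",cv2.resize(g2[:,:,::-1],None,fx=17,fy=17,interpolation=cv2.INTER_NEAREST))
E
```

```text
clock 12.65
ee_pos [0.5965, 0.1798, 0.1504]
wrist_force [0.4014, 0.6471, -1.9794]
torque [0.0561, -0.1377, 0.024]
```

View pics/w11e.png

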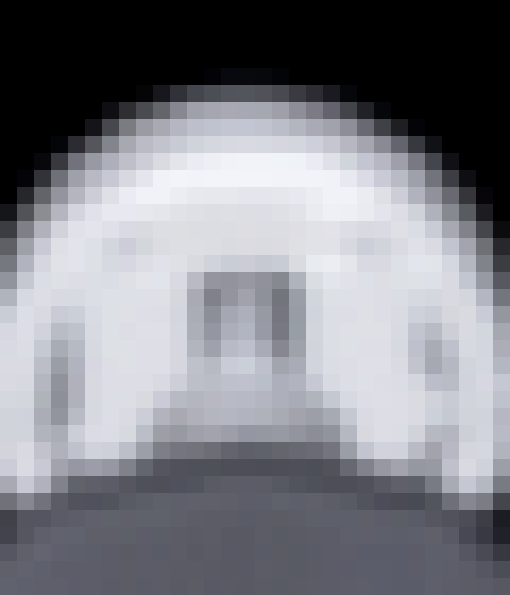

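Call:
step_arm(rotation=[[0, 0, 0], [0, 0, 0], [0, 0, 0], [0, 0, 0], [0, 0, 0]], linear=[[0, 0, 0.5], [0, 0, 0.5], [0, 0, 0], [0, 0, 0], [0, 0, 0]], grip=[255, 255, 255, 255, 255])

```text
clock: 13.2
ee_pos: [0.5967, 0.1799, 0.1497]
orientation: [[0.457, 0.889, 0.001], [0.889, -0.457, -0.0], [0.0, 0.0, -1.0]]
wrist_force: [-0.5, -0.1, 0.1]
finger_gap: 0.0239
```

Call:
step_arm(rotation=[[0, 0, 0], [0, 0, 0], [0, 0, 0], [0, 0, 0], [0, 0, 0]], linear=[[0, 0, 0.5], [0, 0, 0.5], [0, 0, 0], [0, 0, 0], [0, 0, 0]], grip=[255, 255, 255, 255, 255])

```text
clock: 13.7
ee_pos: [0.5967, 0.1799, 0.1487]
orientation: [[0.457, 0.889, 0.001], [0.889, -0.457, -0.0], [0.0, 0.001, -1.0]]
wrist_force: [-0.1, 0.3, 2.1]
finger_gap: 0.024
```

Call:
step_arm(rotation=[[0, 0, 0], [0, 0, 0], [0, 0, 0], [0, 0, 0], [0, 0, 0]], linear=[[0, 0, 0.5], [0, 0, 0.5], [0, 0, 0], [0, 0, 0], [0, 0, 0]], grip=[255, 255, 255, 255, 255])

```text
clock: 14.2
ee_pos: [0.5967, 0.1799, 0.1477]
orientation: [[0.457, 0.889, 0.001], [0.889, -0.457, 0.0], [0.0, 0.001, -1.0]]
wrist_force: [-0.5, -1.1, 4.6]
finger_gap: 0.0237
```

Call:
step_arm(rotation=[[0, 0, 0], [0, 0, 0], [0, 0, 0], [0, 0, 0], [0, 0, 0]], linear=[[0, 0, 0.5], [0, 0, 0.5], [0, 0, 0.5], [0, 0, 0], [0, 0, 0]], grip=[255, 255, 255, 255, 255])

```text
clock: 14.7
ee_pos: [0.5967, 0.1799, 0.1465]
orientation: [[0.457, 0.889, 0.001], [0.889, -0.457, 0.0], [0.0, 0.001, -1.0]]
wrist_force: [-1.3, -0.9, 6.9]
finger_gap: 0.0234
```

Call:
step_arm(rotation=[[0, 0, 0], [0, 0, 0], [0, 0, 0], [0, 0, 0], [0, 0, 0]], linear=[[0, 0, 0.5], [0, 0, 0.5], [0, 0, 0], [0, 0, 0], [0, 0, 0]], grip=[255, 255, 255, 255, 255])

```text
clock: 15.2
ee_pos: [0.5967, 0.1799, 0.1458]
orientation: [[0.457, 0.889, 0.001], [0.889, -0.457, 0.0], [0.001, 0.001, -1.0]]
wrist_force: [-1.1, -0.2, 7.1]
finger_gap: 0.0235
```

Call:
step_arm(rotation=[[0, 0, 0], [0, 0, 0], [0, 0, 0], [0, 0, 0]], linear=[[0, 0, 0.5], [0, 0, 0.5], [0, 0, 0], [0, 0, 0]], grip=[255, 255, 255, 255])

```text
clock: 15.6
ee_pos: [0.5967, 0.1799, 0.1451]
orientation: [[0.457, 0.889, 0.001], [0.889, -0.457, 0.0], [0.001, 0.001, -1.0]]
wrist_force: [-1.5, -0.0, 10.0]
finger_gap: 0.0238
```

Call:
step_arm(rotation=[[0, 0, 0], [0, 0, 0], [0, 0, 0], [0, 0, 0]], linear=[[0, 0, 0.5], [0, 0, 0], [0, 0, 0], [0, 0, 0]], grip=[255, 255, 255, 255])

```text
clock: 16.0
ee_pos: [0.5967, 0.1799, 0.1447]
orientation: [[0.457, 0.889, 0.001], [0.889, -0.457, 0.0], [0.001, 0.001, -1.0]]
wrist_force: [-1.0, -0.3, 9.4]
finger_gap: 0.024
```

Call:
step_arm(rotation=[[0, 0, 0.06], [0, 0, 0.06], [0, 0, 0.06], [0, 0, 0.06], [0, 0, 0]], linear=[[0, 0, 0.3], [0, 0, 0], [0, 0, 0], [0, 0, 0], [0, 0, 0]], grip=[255, 255, 255, 255, 255])

```text
clock: 16.5
ee_pos: [0.5969, 0.1798, 0.1445]
orientation: [[0.656, 0.755, 0.002], [0.755, -0.656, -0.0], [0.001, 0.001, -1.0]]
wrist_force: [-0.5, -0.4, 9.4]
finger_gap: 0.0236
```

```bash
python3 - <<'E'
from h import *
s=st()
R=np.array(s["orientation"]);print("toolx yaw",np.degrees(np.arctan2(R[1,0],R[0,0])))
for k in ["clock","ee_pos","wrist_force","torque"]: print(k,np.round(s[k],4).tolist())
E
```

```text
toolx yaw 49.00184405954393
clock 16.5
ee_pos [0.5969, 0.1798, 0.1445]
wrist_force [-0.4596, -0.4216, 9.403]
torque [-0.1749, 0.1406, 0.051]
```

Call:
step_arm(rotation=[[0, 0, 0.08], [0, 0, 0.08], [0, 0, 0.08], [0, 0, 0.08], [0, 0, 0]], linear=[[0, 0, 0.2], [0, 0, 0], [0, 0, 0], [0, 0, 0], [0, 0, 0]], grip=[255, 255, 255, 255, 255])

```text
clock: 17.0
ee_pos: [0.5968, 0.1797, 0.1444]
orientation: [[0.86, 0.51, 0.002], [0.51, -0.86, -0.0], [0.001, 0.001, -1.0]]
wrist_force: [-1.2, -0.6, 9.6]
finger_gap: 0.0239
```

```bash
python3 - <<'E'
from h import *
s=st()
R=np.array(s["orientation"]);print("toolx yaw",np.degrees(np.arctan2(R[1,0],R[0,0])))
for k in ["clock","ee_pos","wrist_force","torque"]: print(k,np.round(s[k],4).tolist())
d=grab("wrist","w12"); crop(d,290,160,350,220,10,"w12c")
E
```

```text
toolx yaw 30.649019954485862
clock 17.0
ee_pos [0.5968, 0.1797, 0.1444]
wrist_force [-1.2276, -0.5922, 9.6276]
torque [-0.1576, 0.2342, 0.0154]
```

View pics/w12c.png

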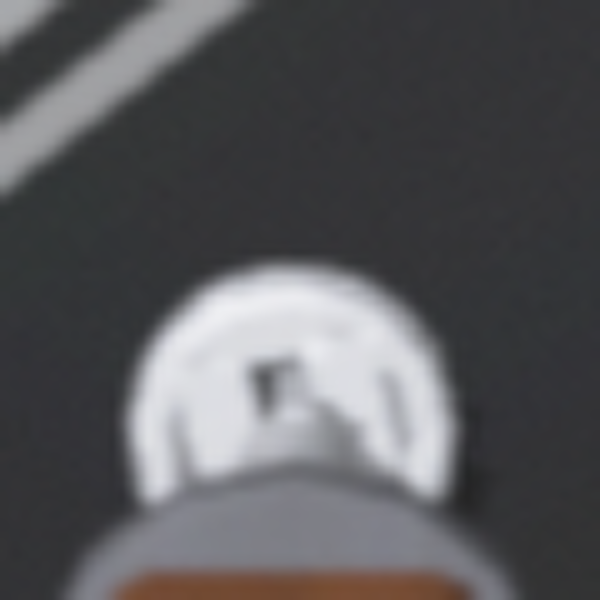

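Call:
step_arm(rotation=[[0, 0, 0.09], [0, 0, 0.09], [0, 0, 0.09], [0, 0, 0.09], [0, 0, 0]], linear=[[0, 0, 0.3], [0, 0, 0], [0, 0, 0], [0, 0, 0], [0, 0, 0]], grip=[255, 255, 255, 255, 255])

```text
clock: 17.55
ee_pos: [0.5968, 0.1797, 0.1441]
orientation: [[0.985, 0.174, 0.001], [0.174, -0.985, -0.0], [0.001, 0.001, -1.0]]
wrist_force: [-1.6, -0.4, 10.7]
finger_gap: 0.0241
```

```bash
python3 - <<'E'
from h import *
s=st()
R=np.array(s["orientation"]);print("toolx yaw",np.degrees(np.arctan2(R[1,0],R[0,0])))
for k in ["clock","ee_pos","wrist_force","torque"]: print(k,np.round(s[k],4).tolist())
d=grab("wrist","w13"); crop(d,290,160,350,220,10,"w13c")
E
```

```text
toolx yaw 10.011049391750591
clock 17.55
ee_pos [0.5968, 0.1797, 0.1441]
wrist_force [-1.5943, -0.4075, 10.6647]
torque [-0.213, 0.347, 0.0296]
```

View pics/w13c.png

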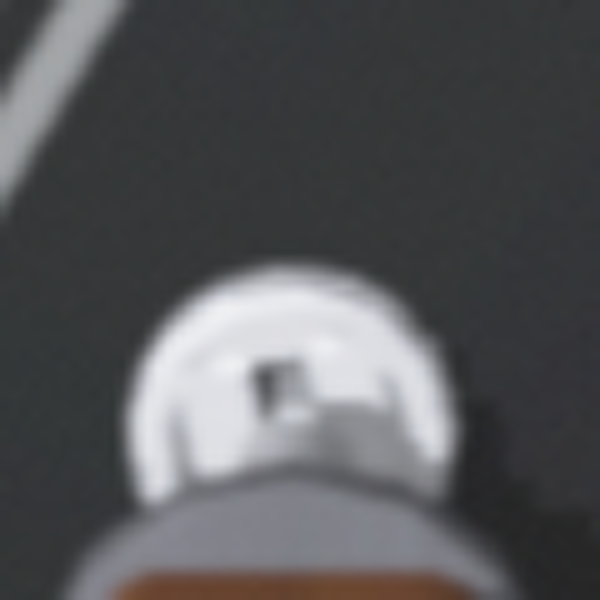

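Call:
step_arm(rotation=[[0, 0, 0.09], [0, 0, 0.09], [0, 0, 0.09], [0, 0, 0.09], [0, 0, 0]], linear=[[0, 0, 0], [0, 0, 0], [0, 0, 0], [0, 0, 0], [0, 0, 0]], grip=[255, 255, 255, 255, 255])

```text
clock: 18.1
ee_pos: [0.5967, 0.1796, 0.1441]
orientation: [[0.983, -0.184, 0.001], [-0.184, -0.983, -0.0], [0.001, 0.0, -1.0]]
wrist_force: [-1.9, -0.2, 10.7]
finger_gap: 0.0238
```

Call:
step_arm(rotation=[[0, 0, 0.09], [0, 0, 0.09], [0, 0, 0.09], [0, 0, 0.09], [0, 0, 0]], linear=[[0, 0, 0], [0, 0, 0], [0, 0, 0], [0, 0, 0], [0, 0, 0]], grip=[255, 255, 255, 255, 255])

```text
clock: 18.6
ee_pos: [0.5966, 0.1796, 0.1441]
orientation: [[0.855, -0.519, 0.001], [-0.519, -0.855, -0.0], [0.001, -0.0, -1.0]]
wrist_force: [-1.1, 0.1, 10.9]
finger_gap: 0.0237
```

```bash
python3 - <<'E'
from h import *
s=st()
R=np.array(s["orientation"]);print("toolx yaw",np.degrees(np.arctan2(R[1,0],R[0,0])))
for k in ["clock","ee_pos","wrist_force","torque"]: print(k,np.round(s[k],4).tolist())
d=grab("wrist","w14"); crop(d,290,160,350,220,10,"w14c")
E
```

```text
toolx yaw -31.241908090084074
clock 18.6
ee_pos [0.5966, 0.1796, 0.1441]
wrist_force [-1.14, 0.1059, 10.8809]
torque [-0.2109, 0.432, 0.1023]
```

View pics/w14c.png

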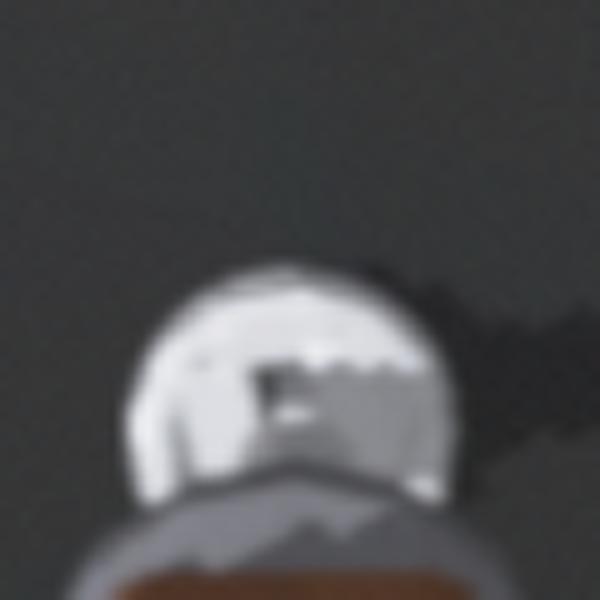

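Call:
step_arm(rotation=[[0, 0, 0.06], [0, 0, 0], [0, 0, 0], [0, 0, -0.08], [0, 0, -0.07]], linear=[[0, 0, 0], [0, 0, 0], [0, 0, 0], [0, 0, 0], [0, 0, 0]], grip=[255, 255, 255, 255, 255])

```text
clock: 19.15
ee_pos: [0.5969, 0.1798, 0.1442]
orientation: [[0.9, -0.436, 0.002], [-0.436, -0.9, -0.0], [0.002, -0.001, -1.0]]
wrist_force: [-1.3, -0.1, 9.7]
finger_gap: 0.0234
```

```bash
python3 - <<'E'
from h import *
s=st()
R=np.array(s["orientation"]);print("toolx yaw",np.degrees(np.arctan2(R[1,0],R[0,0])))
for k in ["clock","ee_pos","wrist_force","torque","q"]: print(k,np.round(s[k],4).tolist())
E
```

```text
toolx yaw -25.841595975527888
clock 19.15
ee_pos [0.5969, 0.1798, 0.1442]
wrist_force [-1.297, -0.1195, 9.7372]
torque [-0.1338, 0.2412, -0.022]
q [10.3831, 22.0366, 85.7282, -0.0231, 72.1327, 36.2317]
```

Call:
step_arm(rotation=[[0, 0, 0], [0, 0, 0], [0, 0, 0], [0, 0, 0], [0, 0, 0]], linear=[[0, 0, -2], [0, 0, -4], [0, 0, -6], [0, 0, -8], [0, 0, -10]], grip=[255, 255, 255, 255, 255])

```text
clock: 19.65
ee_pos: [0.5956, 0.1797, 0.172]
orientation: [[0.899, -0.439, -0.003], [-0.439, -0.899, -0.001], [-0.002, 0.002, -1.0]]
wrist_force: [0.2, 0.3, -2.1]
finger_gap: 0.024
```

Call:
step_arm(rotation=[[0, 0, 0], [0, 0, 0], [0, 0, 0], [0, 0, 0], [0, 0, 0]], linear=[[0, 0, -30], [0, 0, -40], [0, 0, -40], [0, 0, 0], [0, 0, 0]], grip=[255, 255, 255, 255, 255])

```text
clock: 20.15
ee_pos: [0.5966, 0.1799, 0.2835]
orientation: [[0.899, -0.439, 0.002], [-0.439, -0.899, 0.0], [0.001, -0.001, -1.0]]
wrist_force: [-0.3, -0.5, -1.8]
finger_gap: 0.0235
```

```bash
python3 - <<'E'
from h import *
s=st()
R=np.array(s["orientation"]);print("toolx yaw",np.degrees(np.arctan2(R[1,0],R[0,0])))
for k in ["clock","ee_pos","wrist_force","torque","q","finger_gap"]: print(k,np.round(s[k],4).tolist())
d=grab("wrist","w15"); crop(d,250,100,390,220,5,"w15c"); a=grab("side","s15"); crop(a,270,220,340,290,8,"s15c")
E
```

```text
toolx yaw -26.008592691201248
clock 20.15
ee_pos [0.5966, 0.1799, 0.2835]
wrist_force [-0.306, -0.4507, -1.7974]
torque [-0.018, -0.0045, -0.0314]
q [10.3893, 18.2922, 71.7656, -0.0031, 89.8504, 36.3978]
finger_gap 0.0235
```

View pics/w15c.png

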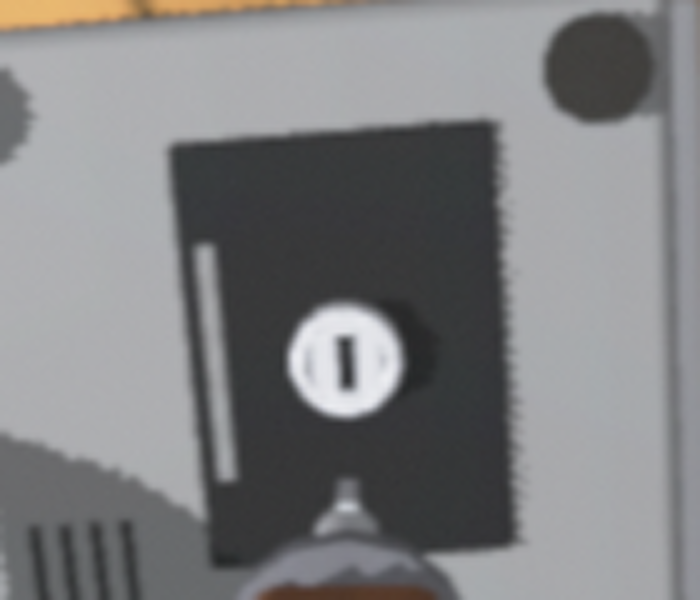

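View pics/s15c.png

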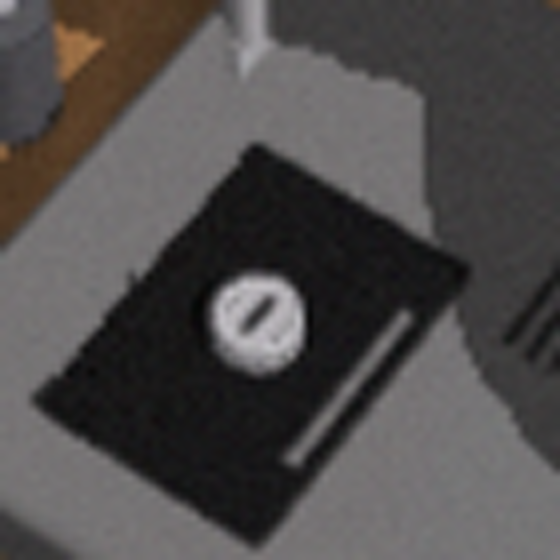

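Call:
step_arm(rotation=[[0, 0, 0.12], [0, 0, 0.12], [0, 0, 0.12], [0, 0, 0.125], [0, 0, 0]], linear=[[0, 0, 0], [0, 0, 0], [0, 0, 0], [0, 0, 0], [20, 16.8, 0]], grip=[255, 255, 255, 255, 255])

```text
clock: 20.75
ee_pos: [0.5938, 0.1559, 0.2799]
orientation: [[0.592, -0.806, -0.005], [-0.806, -0.592, 0.001], [-0.004, 0.003, -1.0]]
wrist_force: [-0.8, -0.3, -0.5]
finger_gap: 0.0237
```

Call:
step_arm(rotation=[[0, 0, 0], [0, 0, 0], [0, 0, 0], [0, 0, 0], [0, 0, 0]], linear=[[34, 28.5, 0], [34, 28.5, 0], [34, 28.5, 0], [34, 28.5, 0], [34, 28.5, 0]], grip=[255, 255, 255, 255, 255])

```text
clock: 21.25
ee_pos: [0.5787, -0.0689, 0.2804]
orientation: [[0.591, -0.807, -0.004], [-0.807, -0.591, 0.001], [-0.003, 0.003, -1.0]]
wrist_force: [0.5, -0.2, -1.8]
finger_gap: 0.0235
```

Call:
step_arm(rotation=[[0, 0, 0], [0, 0, 0], [0, 0, 0], [0, 0, 0], [0, 0, 0]], linear=[[34, 28.5, 0], [34, 28.5, 0], [34, 28.5, 0], [34, 28.5, 0], [0, 0, 0]], grip=[255, 255, 255, 255, 255])

```text
clock: 21.75
ee_pos: [0.5669, -0.2501, 0.2795]
orientation: [[0.586, -0.811, -0.005], [-0.811, -0.586, -0.001], [-0.002, 0.005, -1.0]]
wrist_force: [0.4, -0.4, -1.4]
finger_gap: 0.0239
```

Call:
step_arm(rotation=[[0, 0, 0], [0, 0, 0], [0, 0, 0]], linear=[[0, 0, 0], [0, 0, 0], [0, 0, 0]], grip=[255, 255, 255])

```text
clock: 22.05
ee_pos: [0.5684, -0.243, 0.2822]
orientation: [[0.592, -0.806, -0.001], [-0.806, -0.592, 0.001], [-0.001, 0.0, -1.0]]
wrist_force: [-0.0, 0.4, -1.3]
finger_gap: 0.0238
```

```bash
python3 - <<'E'
from h import *
s=st()
R=np.array(s["orientation"]);print("toolx yaw",np.degrees(np.arctan2(R[1,0],R[0,0])))
for k in ["clock","ee_pos","wrist_force","finger_gap"]: print(k,np.round(s[k],4).tolist())
print(delta([.5672,-.2683,.195]))
E
```

```text
toolx yaw -53.70001659270872
clock 22.05
ee_pos [0.5684, -0.243, 0.2822]
wrist_force [-0.0392, 0.437, -1.3074]
finger_gap 0.0238
[19.8 16.  87.2]
```

Call:
step_arm(rotation=[[0, 0, 0], [0, 0, 0], [0, 0, 0], [0, 0, 0], [0, 0, 0]], linear=[[19.8, 16, 0], [0, 0, 40], [0, 0, 40], [0, 0, 0], [0, 0, 0]], grip=[255, 255, 255, 255, 255])

```text
clock: 22.55
ee_pos: [0.5675, -0.269, 0.203]
orientation: [[0.592, -0.806, -0.001], [-0.806, -0.592, 0.0], [-0.001, 0.0, -1.0]]
wrist_force: [0.8, -0.3, -0.3]
finger_gap: 0.0239
```

Call:
step_arm(rotation=[[0, 0, 0], [0, 0, 0]], linear=[[0, 0, 0], [0, 0, 0]], grip=[255, 255])

```text
clock: 22.75
ee_pos: [0.5688, -0.2705, 0.2054]
orientation: [[0.591, -0.807, 0.004], [-0.807, -0.591, -0.003], [0.005, -0.002, -1.0]]
wrist_force: [0.3, 1.4, -1.0]
finger_gap: 0.0237
```

```bash
python3 - <<'E'
from h import *
s=st()
for k in ["clock","ee_pos","wrist_force","finger_gap"]: print(k,np.round(s[k],4).tolist())
print(delta([.5672,-.2683,.1018]))
d=grab("wrist","w16"); crop(d,280,150,360,220,9,"w16c")
E
```

```text
clock 22.75
ee_pos [0.5688, -0.2705, 0.2054]
wrist_force [0.3225, 1.4252, -1.0262]
finger_gap 0.0237
[ -3.1   0.2 103.6]
```

View pics/w16c.png

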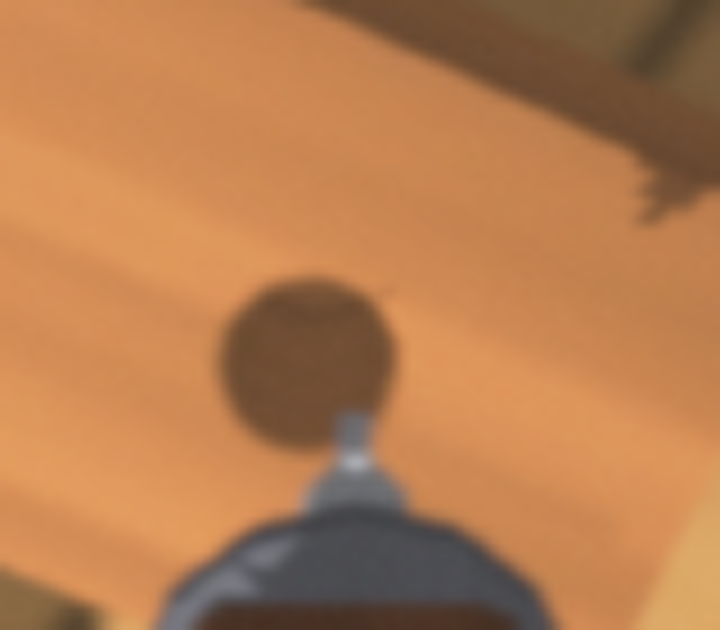

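Call:
step_arm(rotation=[[0, 0, 0], [0, 0, 0]], linear=[[0, 0, 0], [0, 0, 0]], grip=[255, 255])

```text
clock: 23.0
ee_pos: [0.5675, -0.2702, 0.2035]
orientation: [[0.591, -0.807, 0.001], [-0.807, -0.591, -0.001], [0.001, -0.0, -1.0]]
wrist_force: [0.4, 0.4, -1.6]
finger_gap: 0.0237
```

```bash
python3 - <<'E'
from h import *
print(toolray(313.7,189.7,131.4))
s=st()
for k in ["clock","ee_pos","orientation"]: print(k,np.round(s[k],4).tolist())
print(delta([.5672,-.2683,.1018]))
d=grab("wrist","w17"); crop(d,280,150,360,220,9,"w17c")
E
```

```text
[ -4.1791796   -0.19349172 131.4       ]
clock 23.0
ee_pos [0.5675, -0.2702, 0.2035]
orientation [[0.5906, -0.8069, 0.0012], [-0.8069, -0.5906, -0.0009], [0.0014, -0.0004, -1.0]]
[ -1.9  -0.8 101.7]
```

View pics/w17c.png

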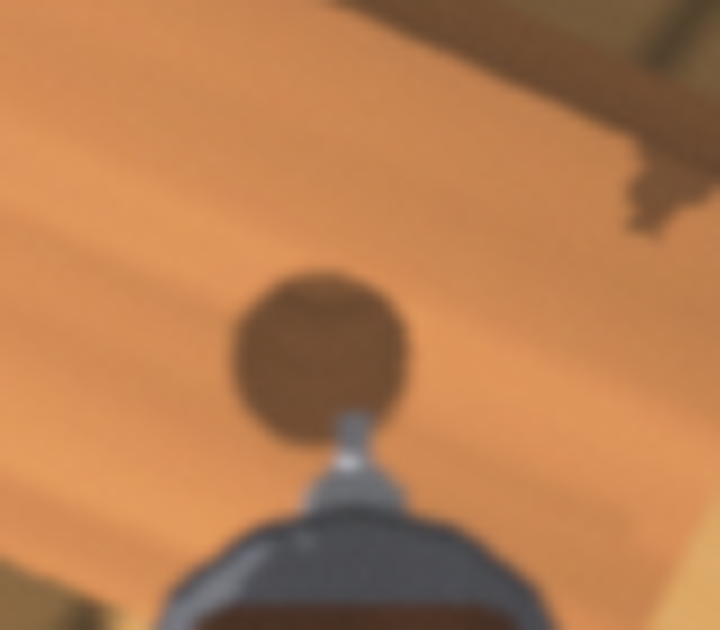

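Call:
step_arm(rotation=[[0, 0, 0], [0, 0, 0], [0, 0, 0], [0, 0, 0], [0, 0, 0]], linear=[[-3.3, -0.7, 0], [0, 0, 15], [0, 0, 15], [0, 0, 0], [0, 0, 0]], grip=[255, 255, 255, 255, 255])

```text
clock: 23.55
ee_pos: [0.5658, -0.2668, 0.1727]
orientation: [[0.591, -0.807, -0.0], [-0.807, -0.591, 0.0], [-0.0, 0.0, -1.0]]
wrist_force: [0.1, -0.4, -1.7]
finger_gap: 0.0239
```

Call:
step_arm(rotation=[[0, 0, 0], [0, 0, 0]], linear=[[0, 0, 0], [0, 0, 0]], grip=[255, 255])

```text
clock: 23.75
ee_pos: [0.5664, -0.2673, 0.1736]
orientation: [[0.591, -0.807, 0.001], [-0.807, -0.591, -0.001], [0.002, -0.001, -1.0]]
wrist_force: [0.7, 0.6, -1.5]
finger_gap: 0.0234
```

```bash
python3 - <<'E'
from h import *
s=st()
for k in ["clock","ee_pos","wrist_force"]: print(k,np.round(s[k],4).tolist())
print(delta([.5672,-.2683,.1018]))
d=grab("wrist","w18"); crop(d,280,150,360,220,9,"w18c")
E
```

```text
clock 23.75
ee_pos [0.5664, -0.2673, 0.1736]
wrist_force [0.7173, 0.5903, -1.4828]
[ 1.2 -0.  71.8]
```

View pics/w18c.png

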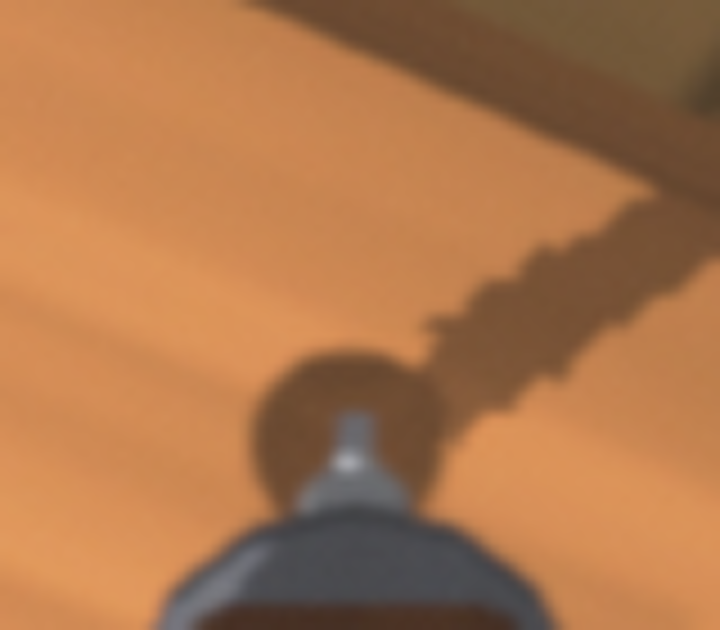

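Call:
step_arm(rotation=[[0, 0, 0], [0, 0, 0], [0, 0, 0], [0, 0, 0], [0, 0, 0]], linear=[[0, 0, 20], [0, 0, 25], [0, 0, 20], [0, 0, 2], [0, 0, 0]], grip=[255, 255, 255, 255, 255])

```text
clock: 24.3
ee_pos: [0.566, -0.267, 0.1058]
orientation: [[0.591, -0.807, -0.0], [-0.807, -0.591, 0.0], [-0.0, 0.0, -1.0]]
wrist_force: [0.3, -0.7, 0.1]
finger_gap: 0.0238
```

Call:
step_arm(rotation=[[0, 0, 0], [0, 0, 0], [0, 0, 0], [0, 0, 0]], linear=[[0, 0, 1], [0, 0, 1], [0, 0, 1], [0, 0, 0]], grip=[255, 255, 255, 255])

```text
clock: 24.7
ee_pos: [0.566, -0.2671, 0.1031]
orientation: [[0.591, -0.807, 0.001], [-0.807, -0.591, -0.0], [0.001, -0.0, -1.0]]
wrist_force: [-0.4, -0.0, -1.1]
finger_gap: 0.0241
```

Call:
step_arm(rotation=[[0, 0, 0], [0, 0, 0], [0, 0, 0], [0, 0, 0]], linear=[[0, 0, 0.7], [0, 0, 0.7], [0, 0, 0], [0, 0, 0]], grip=[255, 255, 255, 255])

```text
clock: 25.1
ee_pos: [0.5659, -0.267, 0.1012]
orientation: [[0.591, -0.807, -0.0], [-0.807, -0.591, -0.0], [-0.0, 0.0, -1.0]]
wrist_force: [0.4, -0.9, -0.1]
finger_gap: 0.0238
```

Call:
step_arm(rotation=[[0, 0, 0], [0, 0, 0], [0, 0, 0], [0, 0, 0]], linear=[[0, 0, 0.7], [0, 0, 0.5], [0, 0, 0], [0, 0, 0]], grip=[255, 255, 255, 255])

```text
clock: 25.5
ee_pos: [0.566, -0.2671, 0.1008]
orientation: [[0.591, -0.807, 0.001], [-0.807, -0.591, -0.0], [0.001, -0.0, -1.0]]
wrist_force: [-1.5, 1.0, 4.6]
finger_gap: 0.0238
```

Call:
step_arm(rotation=[[0, 0, 0], [0, 0, 0], [0, 0, 0], [0, 0, 0], [0, 0, 0]], linear=[[0, 0, -0.5], [0, 0, 0], [0, 0, 0], [0, 0, 0], [0, 0, 0]], grip=[255, 120, 120, 120, 60])

```text
clock: 26.0
ee_pos: [0.5659, -0.267, 0.1003]
orientation: [[0.591, -0.807, -0.0], [-0.807, -0.591, 0.0], [-0.0, 0.0, -1.0]]
wrist_force: [-0.0, 0.4, -0.7]
finger_gap: 0.0519
```

Call:
step_arm(rotation=[[0, 0, 0], [0, 0, 0], [0, 0, 0], [0, 0, 0], [0, 0, 0]], linear=[[0, 0, 0], [0, 0, 0], [0, 0, 0], [0, 0, 0], [0, 0, 0]], grip=[60, 60, 60, 60, 60])

```text
clock: 26.5
ee_pos: [0.5659, -0.267, 0.1006]
orientation: [[0.591, -0.807, 0.0], [-0.807, -0.591, -0.0], [0.0, 0.0, -1.0]]
wrist_force: [-0.6, 0.4, 0.2]
finger_gap: 0.0721
```

```bash
python3 - <<'E'
from h import *
s=st()
for k in ["clock","ee_pos","wrist_force","finger_gap"]: print(k,np.round(s[k],4).tolist())
d=grab("wrist","w19")
E
```

```text
clock 26.5
ee_pos [0.5659, -0.267, 0.1006]
wrist_force [-0.6206, 0.4198, 0.2423]
finger_gap 0.0721
```

View pics/w19.png

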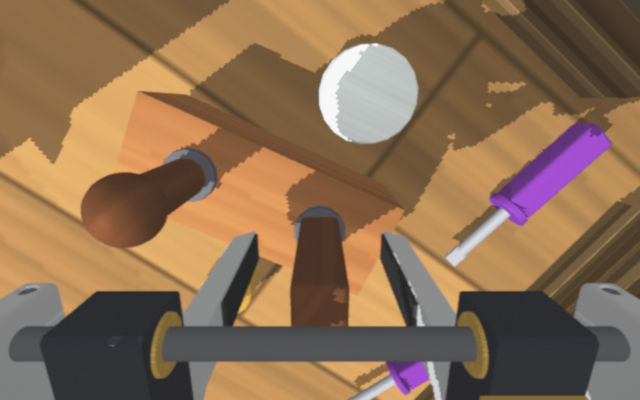

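The handle stands free between the opened fingers (about 320,270), collar on the rack at (318,220). I'll retreat straight up.

Call:
step_arm(rotation=[[0, 0, 0], [0, 0, 0], [0, 0, 0], [0, 0, 0], [0, 0, 0]], linear=[[0, 0, -15], [0, 0, -40], [0, 0, -45], [0, 0, -45], [0, 0, 0]], grip=[60, 60, 60, 60, 60])

```text
clock: 27.05
ee_pos: [0.5691, -0.2689, 0.2532]
orientation: [[0.591, -0.807, 0.012], [-0.807, -0.591, -0.007], [0.013, -0.005, -1.0]]
wrist_force: [-0.0, -1.4, 0.4]
finger_gap: 0.0723
```

Call:
step_arm(rotation=[[0, 0, 0], [0, 0, 0], [0, 0, 0], [0, 0, 0], [0, 0, 0]], linear=[[0, 40, 0], [0, 40, 0], [0, 20, 0], [0, 0, 0], [0, 0, 0]], grip=[60, 60, 60, 60, 60])

```text
clock: 27.55
ee_pos: [0.4852, -0.3258, 0.2451]
orientation: [[0.59, -0.808, 0.0], [-0.808, -0.59, 0.001], [-0.001, -0.001, -1.0]]
wrist_force: [0.4, 1.1, -0.5]
finger_gap: 0.0716
```

```bash
python3 - <<'E'
from h import *
s=st()
for k in ["clock","ee_pos","wrist_force"]: print(k,np.round(s[k],4).tolist())
d=grab("side","s20"); crop(d,240,70,420,330,2.3,"s20c"); t=grab("top","t20"); crop(t,150,110,520,270,2.1,"t20c")
E
```

```text
clock 27.55
ee_pos [0.4852, -0.3258, 0.2451]
wrist_force [0.4399, 1.0947, -0.5027]
```

View pics/s20c.png

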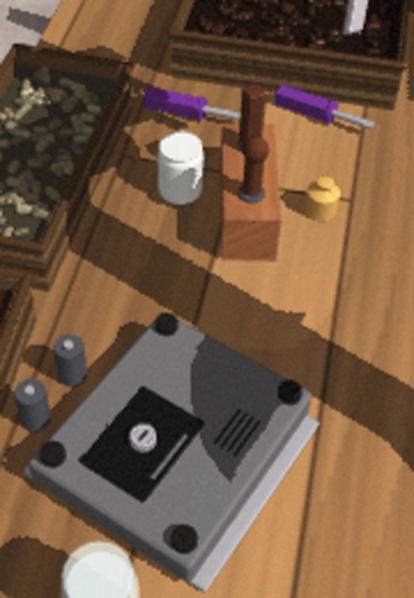

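View pics/t20c.png

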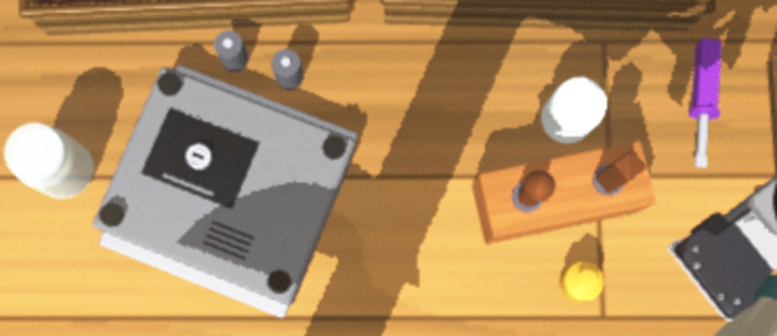

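```bash
python3 - <<'E'
from h import *
w=load("w15"); a=plane(w,250+341/5-.5,100+338/5-.5,.066); b=plane(w,250+350/5-.5,100+388/5-.5,.066)
e=b-a; print("slot len",np.linalg.norm(e)*1000,"yaw",np.degrees(np.arctan2(e[1],e[0])),"clockwise from scale x:",(-21.6-np.degrees(np.arctan2(e[1],e[0])))%180)
t=load("t20"); print(plane(t,150+628/2.1-.5,110+162/2.1-.5,.165))
print(r.finish_job())
E
```

```text
slot len 12.624598914711706 yaw -105.93777476647365 clockwise from scale x: 84.33777476647364
[ 0.56703134 -0.26314935  0.165     ]
the job is handed in; nothing more can be done
None
```

The battery-door screw is turned and locked, and the screwdriver is back upright in its hole in the rack. I handed the job in at about 27.6 s; no verdict was reported.

- **Pick-up:** I took the square-handled brown screwdriver from the hole at the rack's -y end. The two purple ones and the awl were left alone.
- **Pressing and turning:** I centred the blade in the slot with the wrist camera and pressed to about 11–12 N, estimated as 4.5–5 mm of travel. Then I turned the tool about 1.7 rad clockwise.
- **Screw angle:** After I lifted off, the slot measured about 84° (1.47 rad) clockwise of the scale's x axis, beyond the 1.3 rad needed. This is a few degrees short of the 1.54 rad I estimated while turning, probably because of blade play and pixel error.
- **Head sprung up:** I did not measure this directly. I infer it from the press force falling away smoothly as I lifted and from the head looking normal in the last pictures.
- **Screwdriver back:** The collar met the rack at the same height as at pick-up, with a clear reaction of about 5 N. The last pictures show it upright and released with the gripper clear. The top camera put the handle about 4 mm from where I set it down, which is within the roughly 5 mm by which the cameras disagreed throughout.
- **Other things:** In the final pictures the awl, jar, batteries, weight and tin look where they started. The two purple screwdrivers looked upright in the first picture but were lying flat by the first wrist picture over the rack. The gripper was never down near them, and they stayed on the table.

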